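# Secure the spare padlocks in their caddy with the crossbar

### The job

Put every padlock that is on the console upright into a pocket of the wooden caddy, one to a pocket, shackle up and lined up with the row. Then slide the brass-gripped crossbar through the hole in the caddy's upright, through all the shackles and into the bore of the end block, and feel for the hidden catch at the bottom: push firmly but without ramming until the catch is fully home, then let go. Leave the other things on the console where they are.

Things in the scene. Friction and masses are not known exactly. Their poses are not given: they have to be found in the camera images.
- caddy: dark wooden padlock caddy, fixed. Origin: on the table under the middle of its pocket plate; z up; +y along the row of pockets, from the upright with the eye to the end block. Plate 80 (x) by 200 mm (y), top 16 mm above the table, with four pockets 46 mm apart (y = -69, -23, 23, 69 mm), each 50 (x) by 28 mm (y), 10 mm deep. Eye and bore lie on one line along y: x = 0, 55 mm up
- eye (a point): centre of the outer (-y) mouth of the 14 mm through-hole (the eye) in the caddy's upright, which is 60 mm wide, 80 mm tall, and spans y = -112 to -100 mm in the caddy's frame; this point is 55 mm above the table; axes as the caddy's
- socket (a point): centre of the mouth of the 14 mm blind bore in the end block, which is 60 mm wide, 80 mm tall, and spans y = 100 to 156 mm in the caddy's frame; 55 mm above the table; axes as the caddy's; the bore runs on in +y
- pocket0 (a point): centre of the floor of pocket 0 (counted from the eye), 6 mm above the table; axes as the caddy's
- pocket1 (a point): centre of the floor of pocket 1 (counted from the eye), 6 mm above the table; axes as the caddy's
- pocket2 (a point): centre of the floor of pocket 2 (counted from the eye), 6 mm above the table; axes as the caddy's
- pocket3 (a point): centre of the floor of pocket 3 (counted from the eye), 6 mm above the table; axes as the caddy's
- catch (a joint): the friction catch hidden in the bottom of the blind bore: 0 = not pressed, 0.006 m = pressed fully home against its hard stop. It yields to the bar's tip at about 6 N and stays where it is pushed. How deep it sits cannot be seen: its face is met somewhere 12 to 30 mm inside the bore, so it must be felt
- crossbar: loose crossbar, 0.24 kg: brass grip 60 (x) by 20 (y) by 24 mm high, with a straight 10 mm aluminium tube out of its +x end. Origin: centre of the grip's underside; +x along the tube, whose axis is 12 mm above the origin and whose free end is 290 mm ahead of it. Lies flat on its grip, tube clear of the table; balances about 15 mm ahead of the origin
- bar_tip (a point): centre of the free end of the crossbar's tube (slightly tapered over the last 3 mm)
- lock1: loose padlock, standing upright, 0.18 to 0.32 kg, brass body 46 mm wide (x) by 24 mm thick (y) by 36 mm tall, steel shackle of 8 mm bar in the x-z plane above it, top at 67 mm; the opening in the shackle is 20 mm wide and spans heights 36 to 59 mm. Origin: centre of the underside. Three or four of the four alike padlocks are present
- lock2: loose padlock, standing upright, 0.18 to 0.32 kg, brass body 46 mm wide (x) by 24 mm thick (y) by 36 mm tall, steel shackle of 8 mm bar in the x-z plane above it, top at 67 mm; the opening in the shackle is 20 mm wide and spans heights 36 to 59 mm. Origin: centre of the underside. Three or four of the four alike padlocks are present
- lock3: loose padlock, standing upright, 0.18 to 0.32 kg, brass body 46 mm wide (x) by 24 mm thick (y) by 36 mm tall, steel shackle of 8 mm bar in the x-z plane above it, top at 67 mm; the opening in the shackle is 20 mm wide and spans heights 36 to 59 mm. Origin: centre of the underside. Three or four of the four alike padlocks are present
- lock4: loose padlock, standing upright, 0.18 to 0.32 kg, brass body 46 mm wide (x) by 24 mm thick (y) by 36 mm tall, steel shackle of 8 mm bar in the x-z plane above it, top at 67 mm; the opening in the shackle is 20 mm wide and spans heights 36 to 59 mm. Origin: centre of the underside. Three or four of the four alike padlocks are present
- bowl: bystander: shallow white porcelain bowl, 170 mm across, 42 mm high, with two keys on a steel ring in it; origin under its centre
- jar: bystander: clear glass screw-top jar, 84 mm across, 130 mm tall; origin under its centre
- remote: bystander: grey plastic gate remote, 36 by 62 by 15 mm, lying flat; origin under its centre
- phone_stand: bystander: wooden phone stand, 100 by 75 mm foot, about 110 mm tall; origin under its centre
- sunglasses: bystander: folded sunglasses, 140 mm wide, about 48 mm high; origin under the middle of the front

How it is judged:
By the outcome, as a careful person would: the job done as asked, in the order asked, and still so for the second after the job is handed in, with the robot touching nothing.
Of lock1, lock2, lock3, lock4 only 3 to 4 are there at a start; the rules pass over those that are not, and their reading is None.
At some moment in a run one of crossbar may be knocked a few centimetres aside while the robot is not near it.
It also fails if it takes over 192 s, if anything falls off the work surface, if the arm or the gripper's body presses on something with over 40 N, if the wrist force passes 120 N, or if a joint passes its speed limit or range.

### The arm

A 7-joint arm with a two-finger parallel gripper is mounted at the origin on the work surface. World frame = base frame: x ahead of the robot, y to its left, z up, the work surface at z = 0. Lengths are in m, angles in rad, forces in N, time in s.
With the tool pointing down it reaches from about 0.4 to 0.9 m from the base axis. Payload 5.5 kg.
Tool frame: the origin (TCP) lies midway between the tips of the shut fingers; the grasp point (between the pads) lies 19 mm behind it; z points along the fingers, y is the line along which they close (so a half turn about z gives the same grasp; the last joint's range is limited). The gripper opens to 85 mm and grips with 20 to 120 N. Pads are 22 mm wide; open, the fingers measure 114 mm over their backs; the gripper's body (76 mm by 85 mm) begins 54 mm behind the grasp point. The pads swing forward as they close: fully open they stand 13 mm farther back than shut.
Start: joints at [1.517, 0.501, -0.427, 1.55, 0.221, 1.138, -0.21], TCP at [0.203, -0.618, 0.198] pointing down, gripper open.
Joint ranges: [-2.88, 2.88], [-0.31, 2.03], [-1.54, 1.56], [0.2, 2.42], [-1.41, 4.55], [0.19, 2.02], [-2.57, 2.57]. Speed limits (rad/s): [2.57, 2.57, 3.14, 3.14, 3.14, 3.14, 3.14].

### API

Orientations are given as a unit quaternion [x, y, z, w].
In Python, from station import manip gives the robot as it stands.
- The arm moves only by the shell command python3 steer.py 'ROWS' [FORCE]. ROWS is a JSON list of rows, 1 to 12 of them, each of 7 numbers: the finger opening in m, then dx, dy, dz in m, then a rotation vector rx, ry, rz in rad; each row is the pose to reach, as a shift and turn from the pose commanded when the command began, along the tool's axes at that moment; what a row does not reach only later rows make up. A row lasts 1/12 s, in which the tool goes at most 0.0417 m and 0.125 rad, less where a joint would pass 70% of its speed; a pose out of reach is approached as far as the arm can. The fingers move at their own pace and stop on an object; FORCE is the grip in N (left out, the last holds). Time passes only in rows, so rows that do not move let the fingers close. It prints the time, the measured TCP pose, the force, the opening and the grip force at its end.
- manip.state(): the state, without advancing time (a new reading comes with each control period).
- manip.camera(name): name is "side" or "top" or "wrist"; returns a dict with "image" (400x640x3 uint8, red, green, blue), "fx", "fy", "cx", "cy" (pixels), "position" and "attitude" of the camera in the world. Camera axes: x right, y down, z forward; pixel columns grow to the right and rows downward; lengths in m; the calibration is good to about 2 mm. The wrist camera is an equidistant fisheye: a pixel r from the principal point sees the ray r / f radians off the axis. A picture is of the moment at which its call begins. There is no depth.
- manip.hand_in(): hands the job in; it is judged then, once.
The state is a dict: "time": time; "joint_pos": joint angles; "joint_vel": joint speeds; "joint_efforts": joint torques, N m; "tool_pos": TCP position; "eef_rot": TCP orientation; "contact_force": force on the tool from outside, world axes, zero at the start; "wrist_torque": the same for the moment, N m; "grip_width": finger opening in m; "gripper_force": force on a finger pad.
Only numpy, scipy, OpenCV 4.12 (cv2) and the standard library are available. Lean on these libraries where they do the work, as an engineer would, in place of code of your own. Each camera call takes 0.05 s, during which the arm holds its last target. There are 200 camera calls.

## Working session

There is one attempt and no reset: what is moved stays moved. The work goes in short steps, Python scripts to look and compute and a shell command to move; the robot and the scene stay as the last step left them, time stands still between calls to the robot, and variables do not carry over. Pictures are saved under pics/ and viewed, at most 14 in all, crops included, and the job is handed in when it is done.

```bash
ls; mkdir -p pics; python3 - <<'E'
from station import manip
import cv2
print(manip.state())
for n in ["side","top","wrist"]:
    c=manip.camera(n); cv2.imwrite(f"pics/{n}0.png",c["image"][:,:,::-1]); print(n,{k:c[k] for k in c if k!="image"})
E
```

```text
pics
station.py
steer.py
{'time': 0.0, 'joint_pos': array([ 1.51717023,  0.50184834, -0.42679313,  1.55144006,  0.22080081,
        1.13828988, -0.21033013]), 'joint_vel': array([ 6.67891502e-04,  7.20142225e-04,  3.03260959e-06, -3.65841112e-04,
       -2.30836911e-03,  6.06866640e-04, -1.70212602e-04]), 'joint_efforts': array([-5.76442744e-04, -5.69522274e+01, -5.81652761e+00, -2.80947858e+01,
        1.06243731e-02,  1.16502063e-02,  2.11345736e-05]), 'tool_pos': array([ 0.20223714, -0.61694983,  0.1970634 ]), 'eef_rot': array([ 9.87476457e-01,  1.57763484e-01, -1.17691623e-04, -9.57250643e-04]), 'contact_force': array([-0.15446312, -0.29548626, -1.11211113]), 'wrist_torque': array([0.00711927, 0.00870694, 0.04498481]), 'gripper_force': 0.0, 'grip_width': 0.08556744791106292}
side {'fx': 376.14599795105136, 'fy': 376.14599795105136, 'cx': 318.99150680415795, 'cy': 199.73514458612513, 'position': array([ 0.41090065, -0.82319136,  0.66244623]), 'attitude': array([ 0.88360665, -0.0592152 ,  0.03305124, -0.46329306])}
top {'fx': 365.6752433463344, 'fy': 365.6752433463344, 'cx': 321.39786484764795, 'cy': 203.04623829682677, 'position': array([0.40898577, 0.05520679, 0.92959387]), 'attitude': array([-0.7039363 ,  0.70837166, -0.03973971,  0.03322699])}
wrist {'fx': 309.70691628693146, 'fy': 309.70691628693146, 'cx': 316.0451841458752, 'cy': 197.64716753622616, 'position': array([ 0.27489384, -0.59368832,  0.37195467]), 'attitude': array([ 0.80078076, -0.57974169, -0.08886011,  0.1214645 ])}
```
View pics/top0.png

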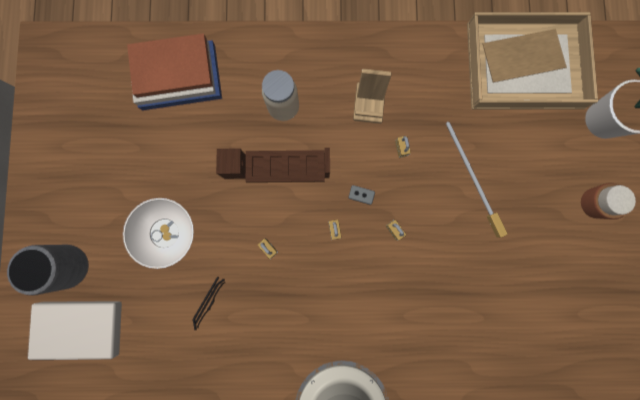

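View pics/side0.png

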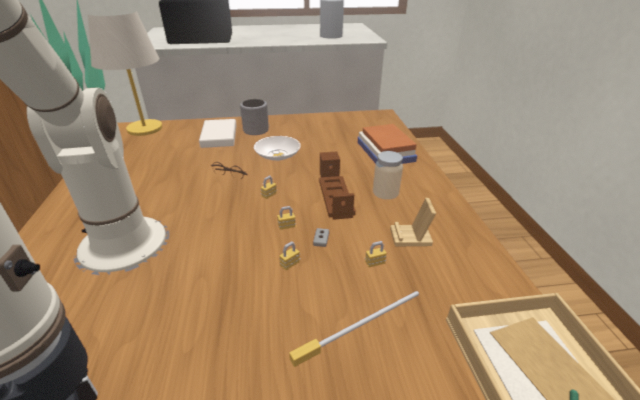

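The top view shows four padlocks at about (404,146), (335,230), (397,230) and (267,248). The bar's grip is at (499,225) with its tip at (449,124). The caddy has its end block at (230,163) and its eye at (327,163). The side view agrees.

```bash
cat > h.py <<'E'
import numpy as np, cv2
from scipy.spatial.transform import Rotation as R
from station import manip
def rays(c,name,uv):
    uv=np.atleast_2d(np.asarray(uv,float)); d=(uv-[c["cx"],c["cy"]])/[c["fx"],c["fy"]]
    if name=="wrist":
        r=np.linalg.norm(d,axis=1,keepdims=True)+1e-9
        v=np.c_[d/r*np.sin(r),np.cos(r)]
    else: v=np.c_[d,np.ones(len(d))]
    return R.from_quat(c["attitude"]).apply(v)
def plane(c,name,uv,z):
    v=rays(c,name,uv); p=c["position"]; return p+v*((z-p[2])/v[:,2:])
def proj(c,name,P):
    v=R.from_quat(c["attitude"]).inv().apply(np.atleast_2d(P)-c["position"])
    if name=="wrist":
        rho=np.linalg.norm(v[:,:2],axis=1,keepdims=True); d=v[:,:2]/rho*np.arctan2(rho,v[:,2:])
    else: d=v[:,:2]/v[:,2:]
    return d*[c["fx"],c["fy"]]+[c["cx"],c["cy"]]
def cross(c1,n1,uv1,c2,n2,uv2):
    a,b=rays(c1,n1,uv1)[0],rays(c2,n2,uv2)[0]; p,q=c1["position"],c2["position"]
    s=np.linalg.lstsq(np.c_[a,-b],q-p,rcond=None)[0]; A,B=p+a*s[0],q+b*s[1]
    return (A+B)/2,np.linalg.norm(A-B)
def blobs(im,lo,hi,amin=30):
    m=cv2.inRange(cv2.cvtColor(im,cv2.COLOR_RGB2HSV),lo,hi)
    cs,_=cv2.findContours(m,cv2.RETR_EXTERNAL,cv2.CHAIN_APPROX_NONE)
    return m,[k for k in cs if cv2.contourArea(k)>amin]
def snap(name,f=None):
    c=manip.camera(name)
    if f: cv2.imwrite("pics/"+f,c["image"][:,:,::-1])
    return c
def delta(dp,s=None):
    "world shift -> tool axes"
    s=s or manip.state(); return R.from_quat(s["eef_rot"]).inv().apply(dp)
E
python3 - <<'E'
from h import *
c=snap("top"); im=c["image"]; hsv=cv2.cvtColor(im,cv2.COLOR_RGB2HSV)
for u,v in [(497,222),(404,151),(267,248),(480,190),(300,180),(318,120+100)]: print(u,v,hsv[v,u])
m,cs=blobs(im,(18,130,110),(30,255,255))
for k in cs:
    (ctr,wh,a)=cv2.minAreaRect(k); print(np.round(ctr,1),np.round(wh,1),round(a),plane(c,"top",[ctr],0.03)[0].round(3))
print(plane(c,"top",[(449,124)],0.012).round(3),plane(c,"top",[(327,163),(230,163)],0.08).round(3))
cv2.imwrite("pics/top1.png",cv2.resize(im[110:275,205:525,::-1],None,fx=2.5,fy=2.5,interpolation=cv2.INTER_CUBIC))
E
```

```text
497 222 [ 20 129 176]
404 151 [ 19  88 124]
267 248 [ 20 102 150]
480 190 [107  13 172]
300 180 [  9 124  74]
318 220 [ 13 124 127]
[[ 0.708 -0.285  0.012]] [[0.592 0.033 0.08 ]
 [0.593 0.262 0.08 ]]
```

View pics/top1.png

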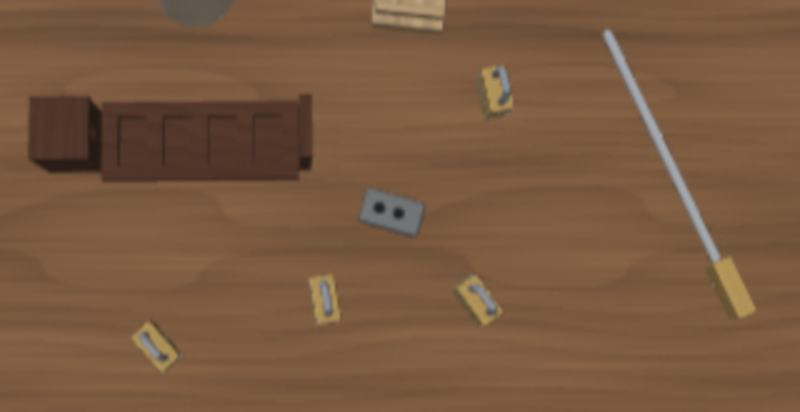

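View pics/wrist0.png

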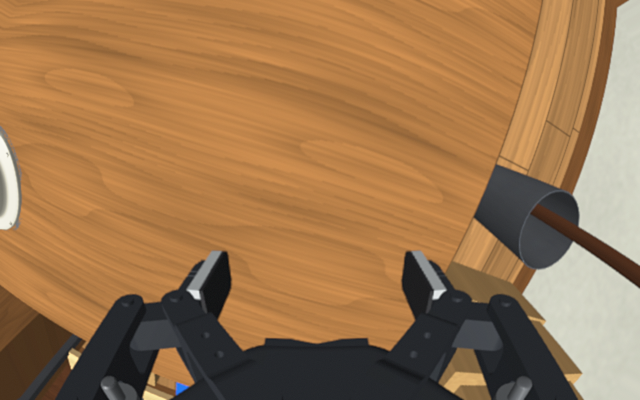

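The crop shows the four locks clearly, the caddy with its pockets, and the bar. The wrist view shows bare table and the pads. Next I'll mask the brass by hue.

```bash
python3 - <<'E'
from h import *
c=snap("top"); im=c["image"]
m,cs=blobs(im,(17,85,90),(28,255,255),40)
for k in cs:
    if not 190<k[:,0,0].mean()<520 or not 110<k[:,0,1].mean()<270: continue
    ctr,wh,a=cv2.minAreaRect(k); b=plane(c,"top",cv2.boxPoints((ctr,wh,a)),0.03)[:,:2]
    e=b[1:3]-b[:2]; L=np.linalg.norm(e,axis=1); l=e[L.argmax()]
    print(np.round(ctr),L.round(3),"yaw",np.degrees(np.arctan2(l[1],l[0])).round(1),b.mean(0).round(4))
# caddy dark-brown mask
hsv=cv2.cvtColor(im,cv2.COLOR_RGB2HSV)
m,cs=blobs(im,(0,90,20),(14,255,85),400)
for k in cs: print(cv2.boundingRect(k),cv2.minAreaRect(k))
s=manip.state(); print(s["time"],R.from_quat(s["eef_rot"]).as_matrix().round(3))
E
```

```text
[267. 248.] [0.027 0.048] yaw -138.6 [0.3922 0.1803]
[396. 230.] [0.029 0.048] yaw -144.2 [ 0.4347 -0.1354]
[334. 229.] [0.026 0.047] yaw -171.2 [0.4375 0.0152]
[497. 225.] [0.028 0.062] yaw -156.1 [ 0.4455 -0.3858]
[402. 146.] [0.032 0.05 ] yaw -163.6 [ 0.6453 -0.1567]
(217, 148, 113, 34) ((272.9303283691406, 164.9774932861328), (32.97080993652344, 112.00446319580078), 89.46949768066406)
0.25 [[ 0.95   0.312 -0.   ]
 [ 0.312 -0.95   0.001]
 [ 0.    -0.001 -1.   ]]
```

```bash
python3 steer.py '[[0.085,0.04,-0.02,0,0,0,-0.12],[0.085,0.08,-0.04,0,0,0,-0.24],[0.085,0.12,-0.06,0,0,0,-0.36],[0.085,0.16,-0.08,0,0,0,-0.48],[0.085,0.19,-0.1,0,0,0,-0.6],[0.085,0.23,-0.12,0,0,0,-0.7],[0.085,0.26,-0.14,0,0,0,-0.8],[0.085,0.3,-0.16,0,0,0,-0.9],[0.085,0.33,-0.17,0,0,0,-0.9],[0.085,0.36,-0.19,0,0,0,-0.9],[0.085,0.4,-0.21,0,0,0,-0.9],[0.085,0.4,-0.21,0,0,0,-0.9]]' 30
cat > n.py <<'E'
import sys; from h import *
# usage: n.py x y z yaw_deg (of tool y) -> tool-axis shift and rz
x,y,z,a=map(float,sys.argv[1:5]); s=manip.state(); M=R.from_quat(s["eef_rot"]).as_matrix()
want=np.array([[-0,0,0]]); yv=np.array([np.cos(np.radians(a)),np.sin(np.radians(a)),0]); zv=np.array([0,0,-1.]); W=np.c_[np.cross(yv,zv),yv,zv]
print(s["time"],"tcp",s["tool_pos"].round(4),"shift",(M.T@(np.array([x,y,z])-s["tool_pos"])).round(4),"rot",R.from_matrix(M.T@W).as_rotvec().round(4),"j",s["joint_pos"].round(2),"F",s["contact_force"].round(1))
E
python3 n.py 0.645 -0.2 0.2 0
```

```text
time: 1.25
tool_pos: [0.5234, -0.284, 0.1991]
eef_rot: [0.817, 0.576, 0.003, -0.0]
contact_force: [0.8, 1.5, 0.6]
grip_width: 0.0851
gripper_force: 0.0
1.25 tcp [ 0.5234 -0.284   0.1991] shift [0.12   0.0863 0.    ] rot [ 0.0043 -0.0051 -0.3425] j [ 1.02  0.47 -0.74  1.69  0.34  1.12 -0.17] F [0.8 1.5 0.6]
```

```bash
python3 steer.py '[[0.085,0.03,0.02,0,0,0,-0.12],[0.085,0.06,0.04,0,0,0,-0.24],[0.085,0.09,0.065,0,0,0,-0.342],[0.085,0.12,0.086,0,0,0,-0.342],[0.085,0.12,0.086,0,0,0,-0.342],[0.085,0.12,0.086,0,0,0,-0.342]]'
python3 - <<'E'
from h import *
c=snap("wrist","w1.png"); print(c["position"],rays(c,"wrist",[[c["cx"],c["cy"]]]), proj(c,"wrist",[[.645,-.157,.036],manip.state()["tool_pos"]]))
E
```

```text
time: 1.75
tool_pos: [0.641, -0.2071, 0.1977]
eef_rot: [0.71, 0.705, 0.001, -0.001]
contact_force: [-0.6, -0.2, 0.2]
grip_width: 0.0853
gripper_force: 0.0
[ 0.64177465 -0.13151124  0.37264917] [[-0.00149266 -0.29563432 -0.95530002]] [[319.04116791 128.08353475]
 [313.22512875 234.78947764]]
```

View pics/w1.png

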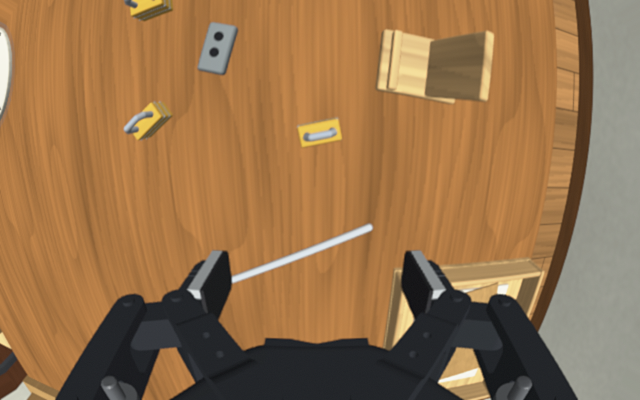

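D is nearly straight under the camera at about (320,133), between the remote and the bar.

```bash
cat > lk.py <<'E'
import sys; from h import *
# locks seen by wrist: rect on z=0.036 plane
c=snap("wrist"); hsv=cv2.cvtColor(c["image"],cv2.COLOR_RGB2HSV)
m,cs=blobs(c["image"],(20,140,110),(32,255,255),150)
for k in cs:
    p=plane(c,"wrist",k[:,0,:],0.036)[:,:2]*1000
    if np.linalg.norm(p.mean(0)/1000-c["position"][:2])>.35: continue
    ctr,wh,a=cv2.minAreaRect(p.astype(np.float32)); b=cv2.boxPoints((ctr,wh,a)); e=b[1:3]-b[:2]; L=np.linalg.norm(e,axis=1); l=e[L.argmax()]
    a=np.degrees(np.arctan2(l[1],l[0])); a=(a+90)%180-90
    print("px",k[:,0].mean(0).round(),"size",np.sort(wh).round(1),"yaw",a.round(1),"ctr",np.round(np.array(ctr)/1000,4),"off cam",(np.linalg.norm(np.array(ctr)/1000-c["position"][:2])).round(3))
if len(sys.argv)>1:
    cv2.imwrite("pics/"+sys.argv[1],c["image"][:,:,::-1])
E
python3 lk.py; python3 n.py 0.645 -0.157 0.1 16.4
```

```text
px [321. 130.] size [23.4 45. ] yaw 10.7 ctr [ 0.6454 -0.1618] off cam 0.028
px [148. 118.] size [24.1 47.2] yaw 35.5 ctr [ 0.4368 -0.138 ] off cam 0.204
px [146.   4.] size [16.2 47.5] yaw 9.0 ctr [0.4395 0.008 ] off cam 0.246
1.85 tcp [ 0.6388 -0.2114  0.1976] shift [0.0545 0.0057 0.0975] rot [-0.0013  0.0003 -0.2985] j [ 0.79  0.63 -0.78  1.48  0.46  1.22 -0.06] F [-0.  -0.9  0.4]
```

```bash
python3 n.py 0.6454 -0.1618 0.008 10.7
```

```text
1.85 tcp [ 0.6388 -0.2114  0.1976] shift [0.0497 0.0062 0.1895] rot [-0.0013  0.0003 -0.199 ] j [ 0.79  0.63 -0.78  1.48  0.46  1.22 -0.06] F [-0.  -0.9  0.4]
```

```bash
python3 steer.py '[[0.085,0.025,0.003,0.02,0,0,-0.1],[0.085,0.05,0.006,0.04,0,0,-0.199],[0.085,0.05,0.006,0.07,0,0,-0.199],[0.085,0.05,0.006,0.1,0,0,-0.199],[0.085,0.05,0.006,0.1,0,0,-0.199],[0.085,0.05,0.006,0.1,0,0,-0.199]]'
python3 lk.py w2.png; python3 n.py 0.6454 -0.1618 0.008 10.7
```

```text
time: 2.35
tool_pos: [0.6436, -0.1631, 0.0968]
eef_rot: [0.639, 0.769, -0.001, -0.002]
contact_force: [0.0, -0.8, 0.2]
grip_width: 0.0852
gripper_force: 0.0
px [320. 196.] size [24.3 44.8] yaw 10.7 ctr [ 0.6462 -0.1602] off cam 0.073
px [103. 132.] size [24.1 49.6] yaw 35.0 ctr [ 0.4385 -0.1366] off cam 0.198
2.4 tcp [ 0.6456 -0.1628  0.0988] shift [0.0011 0.     0.0908] rot [-0.0004  0.0006 -0.0024] j [ 0.72  0.73 -0.78  1.58  0.56  1.07 -0.02] F [0.4 0.3 0.3]
```

View pics/w2.png

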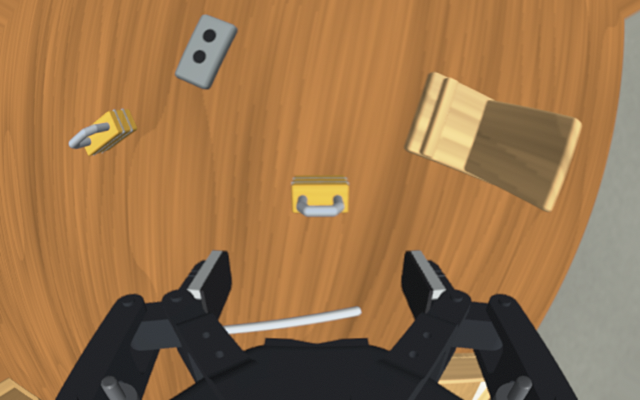

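The lock at (320,196) is square between the pads, and the stand at (408,150) is clear.

```bash
python3 steer.py '[[0.085,0.002,0,0.03,0,0,0],[0.085,0.002,0,0.06,0,0,0],[0.085,0.002,0,0.08,0,0,0],[0.085,0.002,0,0.09,0,0,0],[0.085,0.002,0,0.09,0,0,0],[0.085,0.002,0,0.09,0,0,0]]' 40
python3 steer.py '[[0.03,0,0,0,0,0,0],[0.03,0,0,0,0,0,0],[0.03,0,0,0,0,0,0],[0.03,0,0,0,0,0,0],[0.03,0,0,0,0,0,0],[0.03,0,0,0,0,0,0]]' 40
python3 lk.py w3.png
```

```text
time: 2.9
tool_pos: [0.6469, -0.1595, 0.01]
eef_rot: [0.638, 0.77, 0.001, 0.001]
contact_force: [-0.1, 0.3, 1.8]
grip_width: 0.0848
gripper_force: 0.0
time: 3.4
tool_pos: [0.6461, -0.1591, 0.0093]
eef_rot: [0.638, 0.77, -0.0, 0.001]
contact_force: [-1.7, -0.6, 6.1]
grip_width: 0.0339
gripper_force: 39.2
px [ 87. 384.] size [22.6 35.4] yaw -77.2 ctr [ 0.4444 -0.367 ] off cam 0.339
px [316. 245.] size [26.  44.5] yaw 10.9 ctr [ 0.6459 -0.1589] off cam 0.076
px [315. 222.] size [ 3.2 39.4] yaw 11.7 ctr [ 0.6428 -0.1427] off cam 0.059
px [ 30. 152.] size [24.3 52.8] yaw 33.3 ctr [ 0.4405 -0.1352] off cam 0.198
px [ 55. 137.] size [ 9.3 22.7] yaw -54.0 ctr [ 0.4725 -0.1206] off cam 0.164
px [ 67. 134.] size [ 6.4 19.7] yaw -55.1 ctr [ 0.4843 -0.1179] off cam 0.152
```

View pics/w3.png

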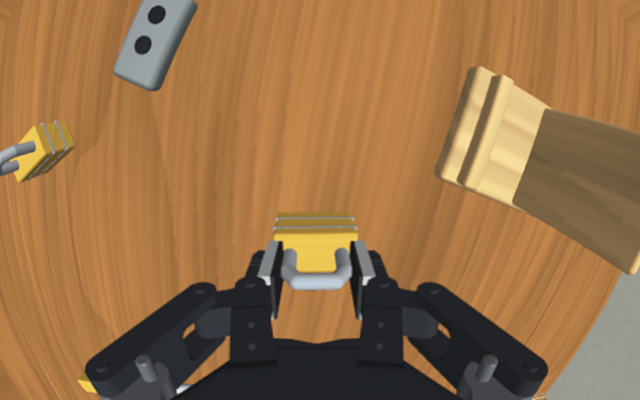

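The lock sits between the pads, although the width reads 34 mm rather than 46. I'll lift a little and check.

```bash
python3 steer.py '[[0.03,0,0,-0.01,0,0,0],[0.03,0,0,-0.03,0,0,0],[0.03,0,0,-0.06,0,0,0],[0.03,0,0,-0.09,0,0,0],[0.03,0,0,-0.12,0,0,0],[0.03,0,0,-0.12,0,0,0],[0.03,0,0,-0.12,0,0,0]]' 40
python3 - <<'E'
from h import *
a=snap("wrist","a.png")["image"]; b=snap("side","b.png")["image"]
o=np.hstack([a[180:380,200:440],cv2.resize(b[150:330,280:500],(244,200),interpolation=cv2.INTER_CUBIC)])
cv2.imwrite("pics/ab.png",cv2.resize(o,None,fx=1.6,fy=1.6)[:,:,::-1])
E
```

```text
time: 4.03
tool_pos: [0.6471, -0.1589, 0.1306]
eef_rot: [0.638, 0.77, 0.001, 0.002]
contact_force: [-1.6, -0.3, -3.8]
grip_width: 0.0337
gripper_force: 40.3
```

View pics/ab.png

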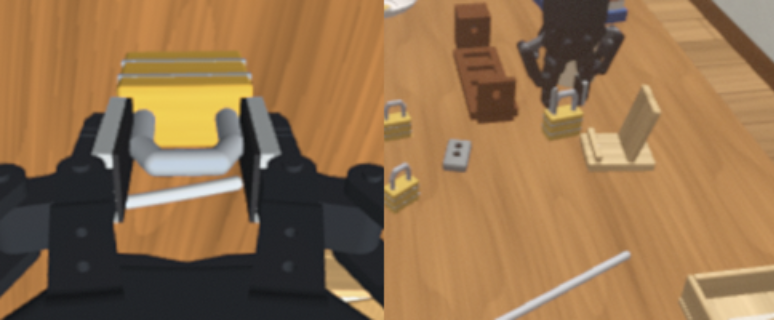

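```bash
python3 - <<'E'
from h import *
s=manip.state(); c=snap("wrist"); M=R.from_quat(s["eef_rot"]).as_matrix()
for hw in (.0425,.023,.018):
  for h in (0,.01,.02,.03,.04):
    for xx in (-.011,.011):
      P=s["tool_pos"]+M@np.array([[xx,-hw,-h],[xx,hw,-h]]).T.T[0], s["tool_pos"]+M@np.array([xx,hw,-h])
      print(hw,h,xx,proj(c,"wrist",np.array(P)).round().tolist())
E
python3 lk.py
```

```text
0.0425 0 -0.011 [[249.0, 246.0], [382.0, 246.0]]
0.0425 0 0.011 [[246.0, 214.0], [385.0, 214.0]]
0.0425 0.01 -0.011 [[246.0, 253.0], [385.0, 253.0]]
0.0425 0.01 0.011 [[242.0, 220.0], [388.0, 220.0]]
0.0425 0.02 -0.011 [[242.0, 261.0], [389.0, 261.0]]
0.0425 0.02 0.011 [[239.0, 226.0], [392.0, 226.0]]
0.0425 0.03 -0.011 [[238.0, 270.0], [392.0, 270.0]]
0.0425 0.03 0.011 [[234.0, 234.0], [397.0, 234.0]]
0.0425 0.04 -0.011 [[234.0, 279.0], [397.0, 280.0]]
0.0425 0.04 0.011 [[229.0, 242.0], [401.0, 242.0]]
0.023 0 -0.011 [[279.0, 247.0], [352.0, 247.0]]
0.023 0 0.011 [[277.0, 214.0], [354.0, 214.0]]
0.023 0.01 -0.011 [[277.0, 254.0], [354.0, 254.0]]
0.023 0.01 0.011 [[275.0, 220.0], [355.0, 220.0]]
0.023 0.02 -0.011 [[275.0, 262.0], [356.0, 262.0]]
0.023 0.02 0.011 [[273.0, 227.0], [358.0, 227.0]]
0.023 0.03 -0.011 [[273.0, 271.0], [358.0, 271.0]]
0.023 0.03 0.011 [[271.0, 234.0], [360.0, 234.0]]
0.023 0.04 -0.011 [[271.0, 281.0], [360.0, 281.0]]
0.023 0.04 0.011 [[268.0, 243.0], [363.0, 243.0]]
0.018 0 -0.011 [[287.0, 247.0], [344.0, 247.0]]
0.018 0 0.011 [[286.0, 214.0], [345.0, 214.0]]
0.018 0.01 -0.011 [[285.0, 254.0], [345.0, 254.0]]
0.018 0.01 0.011 [[284.0, 220.0], [347.0, 220.0]]
0.018 0.02 -0.011 [[284.0, 262.0], [347.0, 262.0]]
0.018 0.02 0.011 [[282.0, 227.0], [349.0, 227.0]]
0.018 0.03 -0.011 [[282.0, 271.0], [349.0, 271.0]]
0.018 0.03 0.011 [[280.0, 234.0], [350.0, 234.0]]
0.018 0.04 -0.011 [[280.0, 281.0], [350.0, 281.0]]
0.018 0.04 0.011 [[278.0, 243.0], [353.0, 243.0]]
px [136. 319.] size [17.2 65.5] yaw 48.3 ctr [ 0.4482 -0.367 ] off cam 0.336
px [316. 245.] size [46.5 79.6] yaw 10.8 ctr [ 0.6543 -0.2176] off cam 0.135
px [315. 222.] size [ 5.7 69.6] yaw 11.8 ctr [ 0.6483 -0.1888] off cam 0.106
px [119. 132.] size [23.9 49. ] yaw 36.0 ctr [ 0.4379 -0.1366] off cam 0.2
```

```bash
python3 n.py 0.59 0.04 0.21 0
```

```text
4.2333 tcp [ 0.6441 -0.1589  0.1261] shift [ 0.2056 -0.0164 -0.0836] rot [-0.0033 -0.0009  0.187 ] j [ 0.73  0.7  -0.79  1.56  0.54  1.11 -0.  ] F [-0.2 -0.4 -2.7]
```

```bash
python3 steer.py '[[0.03,0.01,0,-0.03,0,0,0.05],[0.03,0.03,0,-0.06,0,0,0.1],[0.03,0.06,-0.005,-0.084,0,0,0.15],[0.03,0.1,-0.01,-0.084,0,0,0.187],[0.03,0.14,-0.013,-0.084,0,0,0.187],[0.03,0.175,-0.016,-0.084,0,0,0.187],[0.03,0.205,-0.016,-0.084,0,0,0.187],[0.03,0.205,-0.016,-0.084,0,0,0.187],[0.03,0.205,-0.016,-0.084,0,0,0.187],[0.03,0.205,-0.016,-0.084,0,0,0.187]]'
python3 - <<'E'
from h import *
c=snap("wrist","w4.png")
import pickle; pickle.dump(c,open("w4.pkl","wb"))
E
```

```text
time: 5.07
tool_pos: [0.5914, 0.0389, 0.211]
eef_rot: [0.707, 0.707, -0.001, -0.0]
contact_force: [0.2, -0.4, -3.2]
grip_width: 0.0339
gripper_force: 40.7
```

View pics/w4.png

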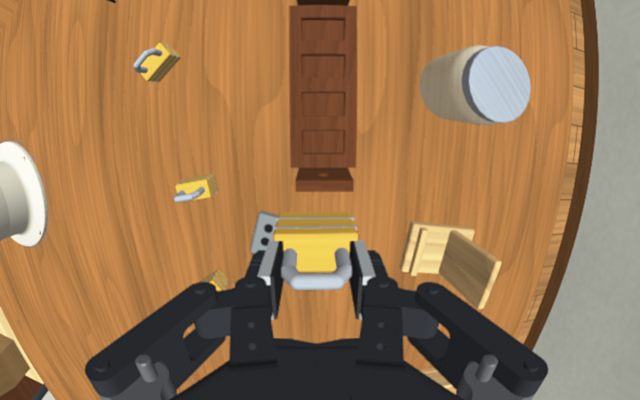

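The plate spans columns 291-356, its near end and the upright are at rows 168-190, and the pockets are at rows 20-155. The three other locks are to the left.

```bash
python3 - <<'E'
from h import *
import pickle; c=pickle.load(open("w4.pkl","rb")); im=c["image"].astype(int)
g=im.sum(2)
print("col312",[(v,g[v,312]) for v in range(0,200)][::1] and ' '.join(map(str,g[0:200,312])))
for v in (18,40,70,110,140,160,175,185): print(v,' '.join(map(str,g[v,284:364])))
E
```

```text
col312 94 95 95 90 129 215 242 244 241 241 243 238 241 238 239 242 231 189 131 125 197 232 240 238 235 236 234 236 237 235 232 236 237 236 235 232 235 235 236 235 234 232 234 234 234 232 231 232 233 231 228 228 224 196 152 153 201 231 237 235 232 237 234 236 234 236 235 233 233 234 236 233 233 234 229 230 231 230 235 240 238 239 239 240 240 242 240 240 244 242 237 208 175 211 227 232 231 226 230 230 230 230 231 228 227 230 226 229 232 227 228 229 227 230 233 223 226 234 235 232 234 233 237 232 233 232 231 234 233 216 199 217 237 246 247 243 245 249 246 245 242 244 247 244 246 243 243 243 244 243 242 238 218 193 214 230 232 233 233 230 232 232 233 232 232 232 227 204 168 154 156 163 163 157 154 159 157 157 157 168 195 224 230 226 227 233 243 245 246 243 249 284 350 371 371 378 380 387 386 387
18 362 381 397 404 377 316 253 233 225 223 228 233 238 233 235 239 220 181 153 140 140 139 136 133 133 132 127 128 131 129 130 122 124 124 122 119 121 128 136 133 133 136 140 138 139 139 138 144 137 142 138 141 139 145 148 151 149 155 152 157 169 196 238 250 251 247 241 242 238 239 235 242 296 36
[... 1591 characters left out ...]
 239 243 244 249 282 341 386 390 386 385 382 374 379
175 366 359 351 356 367 371 364 359 366 379 384 371 317 204 155 154 158 156 158 160 160 159 159 154 157 156 156 160 159 156 154 156 156 163 176 197 212 227 226 227 229 227 214 197 171 156 150 154 155 155 155 157 154 152 154 155 152 155 154 156 152 155 156 153 149 154 216 309 381 389 384 387 394 394 395 394 391 387 385 390
185 366 360 354 351 363 370 368 367 370 376 361 313 245 227 232 233 233 233 233 231 232 233 233 236 234 232 232 232 233 232 231 233 235 237 236 234 236 230 224 223 224 221 228 222 224 224 224 226 223 226 225 224 227 225 227 229 228 228 227 228 227 227 226 229 229 231 227 226 238 304 362 394 401 404 398 398 391 390 387 398
```

```bash
python3 - <<'E'
from h import *
import pickle; c=pickle.load(open("w4.pkl","rb"))
P=lambda uv,z: plane(c,"wrist",uv,z)[:,:2].round(4).tolist()
print("cam",c["position"])
print("plate L/R", P([(289.2,18),(289.2,70),(289.6,110),(289.9,140),(290.4,160)],.016),P([(356.6,18),(356.6,70),(356.2,110),(355.7,140),(355.2,160)],.016))
print("near end y=-100",P([(312,167.3)],.016),"far +100",P([(312,4.6)],.016))
print("upright top", P([(322,178.7),(322,190.6)],.08), "sides z.08 row185",P([(295.5,185),(353,185)],.08),"innerface row175")
print("hole bottom?",)
E
```

```text
cam [0.59198895 0.11498872 0.38572176]
plate L/R [[0.5597, 0.2206], [0.5599, 0.1558], [0.5601, 0.1077], [0.5601, 0.0716], [0.5603, 0.0471]] [[0.6391, 0.2213], [0.6389, 0.1563], [0.6389, 0.1081], [0.639, 0.0719], [0.6391, 0.0474]]
near end y=-100 [[0.5865, 0.038]] far +100 [[0.5865, 0.2375]]
upright top [[0.5976, 0.0395], [0.5976, 0.0269]] sides z.08 row185 [[0.5705, 0.0329], [0.6295, 0.033]] innerface row175
hole bottom?
```

The caddy fit is good: centre (0.5997, 0.1383), axes aligned with the world to about 0.2°. Place D in pocket 3.

```bash
python3 n.py 0.5995 0.2073 0.12 0.15
```

```text
5.1167 tcp [0.5917 0.038  0.211 ] shift [0.1694 0.0077 0.0909] rot [-0.0017  0.0008 -0.0042] j [ 0.53  0.49 -0.86  1.67  0.4   1.17 -0.44] F [ 0.7  0.2 -2.7]
```

```bash
python3 steer.py '[[0.03,0.04,0.002,0,0,0,-0.004],[0.03,0.08,0.004,0,0,0,-0.004],[0.03,0.12,0.006,0.02,0,0,-0.004],[0.03,0.15,0.008,0.05,0,0,-0.004],[0.03,0.169,0.008,0.075,0,0,-0.004],[0.03,0.169,0.008,0.091,0,0,-0.004],[0.03,0.169,0.008,0.091,0,0,-0.004],[0.03,0.169,0.008,0.091,0,0,-0.004],[0.03,0.169,0.008,0.091,0,0,-0.004],[0.03,0.169,0.008,0.091,0,0,-0.004]]'
python3 n.py 0.5995 0.2073 0.025 0.15
```

```text
time: 5.95
tool_pos: [0.6017, 0.207, 0.1226]
eef_rot: [0.707, 0.707, 0.001, 0.001]
contact_force: [0.2, -0.2, -2.2]
grip_width: 0.0335
gripper_force: 40.6
5.95 tcp [0.6017 0.207  0.1226] shift [ 0.0003 -0.0025  0.0976] rot [ 0.0025 -0.0001 -0.0018] j [ 0.19  0.66 -0.8   1.65  0.53  1.07 -0.77] F [ 0.2 -0.2 -2.2]
```

```bash
python3 steer.py '[[0.03,0,0,0.03,0,0,0],[0.03,0,0,0.06,0,0,0],[0.03,0,0,0.09,0,0,0],[0.03,0,0,0.09,0,0,0],[0.03,0,0,0.09,0,0,0],[0.03,0,0,0.09,0,0,0],[0.03,0,0,0.09,0,0,0],[0.03,0,0,0.09,0,0,0]]'
python3 n.py 0.5995 0.2073 0.015 0.15;python3 n.py 0.5995 0.2073 0.015 0.15
```

```text
time: 6.62
tool_pos: [0.6017, 0.2093, 0.0337]
eef_rot: [0.706, 0.708, 0.002, 0.001]
contact_force: [-0.1, 0.1, -1.5]
grip_width: 0.0338
gripper_force: 40.7
6.6167 tcp [0.6017 0.2093 0.0337] shift [-0.002  -0.0023  0.0187] rot [ 0.0039 -0.0012  0.001 ] j [ 0.14  0.76 -0.73  1.69  0.61  0.93 -0.84] F [-0.1  0.1 -1.5]
6.6167 tcp [0.6017 0.2093 0.0337] shift [-0.002  -0.0023  0.0187] rot [ 0.0039 -0.0012  0.001 ] j [ 0.14  0.76 -0.73  1.69  0.61  0.93 -0.84] F [-0.1  0.1 -1.5]
```

```bash
python3 steer.py '[[0.03,-0.002,-0.002,0,0,0,0],[0.03,-0.002,-0.002,0,0,0,0],[0.03,-0.002,-0.002,0.003,0,0,0],[0.03,-0.002,-0.002,0.006,0,0,0],[0.03,-0.002,-0.002,0.009,0,0,0],[0.03,-0.002,-0.002,0.011,0,0,0],[0.03,-0.002,-0.002,0.011,0,0,0],[0.03,-0.002,-0.002,0.011,0,0,0]]'
python3 n.py 0.5995 0.2073 0.015 0.15
```

```text
time: 7.28
tool_pos: [0.5983, 0.2111, 0.0233]
eef_rot: [0.705, 0.709, 0.003, -0.001]
contact_force: [-5.6, 2.9, 16.9]
grip_width: 0.0338
gripper_force: 42.7
7.2833 tcp [0.5983 0.2111 0.0233] shift [-0.0039  0.0012  0.0083] rot [ 0.0028 -0.0044  0.0039] j [ 0.13  0.77 -0.73  1.7   0.62  0.91 -0.84] F [-5.6  2.9 16.9]
```

```bash
python3 steer.py '[[0.03,-0.002,-0.002,0,0,0,0],[0.03,-0.002,-0.002,-0.005,0,0,0],[0.03,-0.002,-0.002,-0.01,0,0,0],[0.03,-0.002,-0.002,-0.01,0,0,0],[0.03,-0.002,-0.002,-0.01,0,0,0],[0.03,-0.002,-0.002,-0.01,0,0,0],[0.03,-0.002,-0.002,-0.01,0,0,0],[0.03,-0.002,-0.002,-0.01,0,0,0]]'
python3 - <<'E'
from h import *
for i in range(6):
    c=snap("wrist","w5.png" if i==5 else None); print(manip.state()["tool_pos"].round(4))
o=c["image"][120:320,200:440]; cv2.imwrite("pics/w5c.png",cv2.resize(o,None,fx=2.5,fy=2.5,interpolation=cv2.INTER_CUBIC)[:,:,::-1])
E
python3 n.py 0.5995 0.2073 0.015 0.15
```

```text
time: 7.95
tool_pos: [0.5955, 0.2043, 0.0295]
eef_rot: [0.706, 0.708, -0.0, -0.0]
contact_force: [0.5, -0.1, -2.0]
grip_width: 0.0338
gripper_force: 41.0
[0.5956 0.2044 0.0297]
[0.5956 0.2045 0.0297]
[0.5957 0.2045 0.0298]
[0.5958 0.2046 0.0299]
[0.5958 0.2046 0.03  ]
[0.5958 0.2046 0.0301]
8.25 tcp [0.5958 0.2046 0.0301] shift [0.0027 0.0037 0.0151] rot [-0.0001 -0.      0.0014] j [ 0.14  0.76 -0.73  1.71  0.62  0.92 -0.84] F [-0.5  0.8 -2.1]
```

View pics/w5c.png

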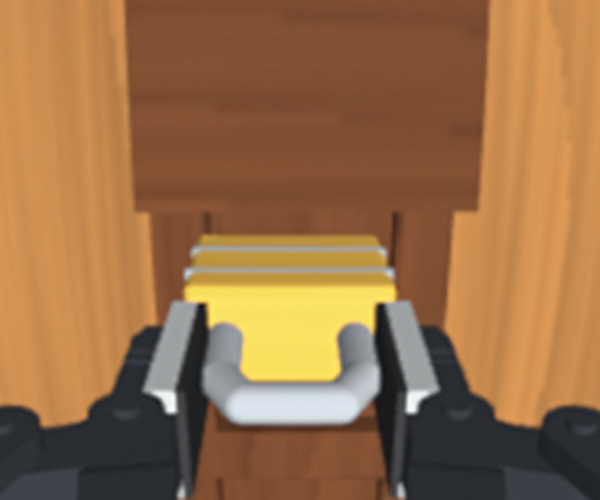

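The pocket's sides are at crop columns 208 and 393 and the lock's face is at 203-380, so the lock must go about 3 mm to the right. That agrees with the settled reading.

```bash
python3 steer.py '[[0.03,0.0027,0.0037,0,0,0,0],[0.03,0.0027,0.0037,0,0,0,0],[0.03,0.0027,0.0037,0,0,0,0],[0.03,0.0027,0.0037,0,0,0,0],[0.03,0.0027,0.0037,0,0,0,0],[0.03,0.0027,0.0037,0,0,0,0],[0.03,0.0027,0.0037,0,0,0,0],[0.03,0.0027,0.0037,0,0,0,0]]'
python3 n.py 0.5995 0.2073 0.015 0.15
```

```text
time: 8.92
tool_pos: [0.5995, 0.2072, 0.0301]
eef_rot: [0.706, 0.709, -0.0, 0.0]
contact_force: [0.6, -0.0, -2.5]
grip_width: 0.0342
gripper_force: 41.0
8.9167 tcp [0.5995 0.2072 0.0301] shift [0.0001 0.     0.0151] rot [-0.      0.0001  0.0014] j [ 0.14  0.76 -0.73  1.7   0.62  0.92 -0.84] F [ 0.6 -0.  -2.5]
```

```bash
python3 steer.py '[[0.03,0,0,0.002,0,0,0],[0.03,0,0,0.004,0,0,0],[0.03,0,0,0.006,0,0,0],[0.03,0,0,0.008,0,0,0],[0.03,0,0,0.009,0,0,0],[0.03,0,0,0.01,0,0,0],[0.03,0,0,0.011,0,0,0],[0.03,0,0,0.012,0,0,0],[0.03,0,0,0.012,0,0,0],[0.03,0,0,0.012,0,0,0]]'
python3 n.py 0.5995 0.2073 0.015 0.15
```

```text
time: 9.75
tool_pos: [0.6, 0.2129, 0.0221]
eef_rot: [0.705, 0.71, 0.003, -0.001]
contact_force: [-6.7, 3.5, 19.5]
grip_width: 0.0339
gripper_force: 43.9
9.75 tcp [0.6    0.2129 0.0221] shift [-0.0057 -0.0006  0.0071] rot [ 0.0035 -0.0056  0.0044] j [ 0.13  0.77 -0.73  1.7   0.63  0.91 -0.84] F [-6.7  3.5 19.5]
```

```bash
python3 steer.py '[[0.03,0,0,0,0,0,0],[0.03,0,-0.001,-0.006,0,0,0],[0.03,0.002,-0.001,-0.012,0,0,0],[0.03,0.002,-0.001,-0.012,0,0,0],[0.03,0.002,-0.001,-0.012,0,0,0],[0.03,0.002,-0.001,-0.012,0,0,0],[0.03,0.002,-0.001,-0.012,0,0,0],[0.03,0.002,-0.001,-0.012,0,0,0],[0.03,0.002,-0.001,-0.012,0,0,0],[0.03,0.002,-0.001,-0.012,0,0,0]]'
python3 - <<'E'
from h import *
c=snap("wrist","w6.png"); im=c["image"].astype(int); print(manip.state()["tool_pos"])
hsv=cv2.cvtColor(c["image"],cv2.COLOR_RGB2HSV)
for v in (205,208,211,214,218,222): print(v,' '.join(map(str,im[v,262:378].sum(1))))
t=snap("top")["image"]; s=snap("side")["image"]
a=cv2.resize(s[140:230,300:440],None,fx=4,fy=4,interpolation=cv2.INTER_CUBIC)
cv2.imwrite("pics/s6.png",a[:,:,::-1])
E
python3 n.py 0.5983 0.2096 0.015 0.15
```

```text
time: 10.58
tool_pos: [0.5984, 0.2092, 0.0298]
eef_rot: [0.706, 0.708, -0.0, -0.0]
contact_force: [0.7, -0.5, -2.3]
grip_width: 0.0339
gripper_force: 41.9
[0.59847019 0.20920918 0.02992897]
205 246 249 251 247 249 248 246 248 246 247 248 250 248 250 246 251 250 250 250 248 249 250 247 252 247 248 247 247 250 247 248 250 250 255 248 247 247 249 247 249 246 249 247 251 247 246 245 248 248 248 247 246 249 248 249 248 250 249 248 247 247 245 248 246 247 250 245 247 251 246 248 250 249 248 249 247 247 248 247 249 248 246 248 246 247 248 247 248 249 248 250 247 245 248 247 245 249 250 246 250 247 247 247 245 247 246 249 247 246 246 245 246 247 248 244 247
208 244 245 243 244 244 241 246 245 244 247 246 244 241 241 244 242 242 243 244 245 244 245 246 243 243 240 246 241 243 243 242 241 240 242 243 241 246 243 243 240 240 241 240 243 242 242 243 245 244 237 244 242 241 244 242 241 245 243 241 244 244 244 241 243 244 242 244 241 241 246 241 245 246 242 249 243 244 244 245 245 244 244 243 246 244 245 246 247 244 246 247 244 249 245 241 247 246 246 249 241 247 244 247 246 246 247 244 245 244 24
[... 1359 characters left out ...]
71 273 267 268 263 262 262 258 261 259 261 261 258 257 253 253 309 412
222 249 242 244 248 249 257 256 257 253 249 250 253 257 285 386 483 520 503 469 459 461 460 461 462 460 462 465 463 464 462 462 467 464 463 464 462 465 464 463 464 464 464 463 463 463 463 463 466 475 483 472 450 444 444 446 445 448 446 446 445 445 444 447 446 445 446 445 443 441 439 436 439 436 437 436 439 439 440 439 437 439 439 438 439 439 441 438 443 472 517 532 476 357 240 228 265 272 273 271 271 266 266 264 260 260 258 260 258 256 257 257 255 248 262 336 425
10.7333 tcp [0.5985 0.2093 0.03  ] shift [ 0.0003 -0.0002  0.015 ] rot [-0.0001  0.      0.0014] j [ 0.13  0.76 -0.73  1.7   0.62  0.92 -0.84] F [ 0.3  0.9 -2.6]
```

View pics/s6.png

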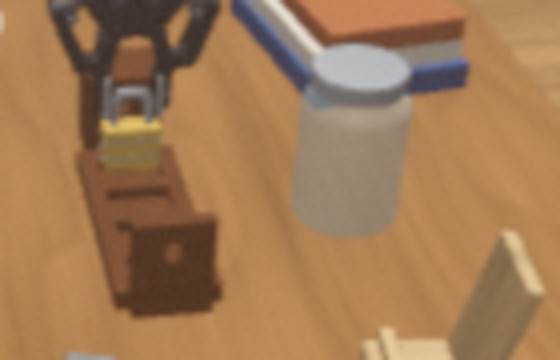

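The lock now sits laterally centred between the pocket's sides (columns 278 and 353 against the lock's 279.5-350). Descend.

```bash
python3 steer.py '[[0.03,0,0,0.002,0,0,0],[0.03,0,0,0.004,0,0,0],[0.03,0,0,0.006,0,0,0],[0.03,0,0,0.008,0,0,0],[0.03,0,0,0.009,0,0,0],[0.03,0,0,0.01,0,0,0],[0.03,0,0,0.011,0,0,0],[0.03,0,0,0.011,0,0,0]]'
python3 n.py 0.5983 0.2096 0.015 0.15
```

```text
time: 11.4
tool_pos: [0.5987, 0.2133, 0.022]
eef_rot: [0.705, 0.709, 0.002, -0.001]
contact_force: [-6.6, 2.5, 14.7]
grip_width: 0.034
gripper_force: 43.5
11.4 tcp [0.5987 0.2133 0.022 ] shift [-0.0037 -0.0004  0.007 ] rot [ 0.0021 -0.0037  0.0036] j [ 0.13  0.77 -0.72  1.7   0.63  0.91 -0.85] F [-6.6  2.5 14.7]
```

```bash
python3 - <<'E'
from h import *
s=manip.state(); print(s["contact_force"],s["wrist_torque"],s["joint_efforts"].round(1))
c=snap("wrist"); im=c["image"]; cv2.imwrite("pics/w7.png",cv2.resize(im[100:340,180:460],None,fx=2.5,fy=2.5,interpolation=cv2.INTER_CUBIC)[:,:,::-1])
E
```

```text
[-6.57458103  2.49845894 14.69729606] [ 0.30501752  1.22430982 -0.0352081 ] [  2.5 -52.4  -8.8 -19.2   1.5  -0.9   0.1]
```

View pics/w7.png

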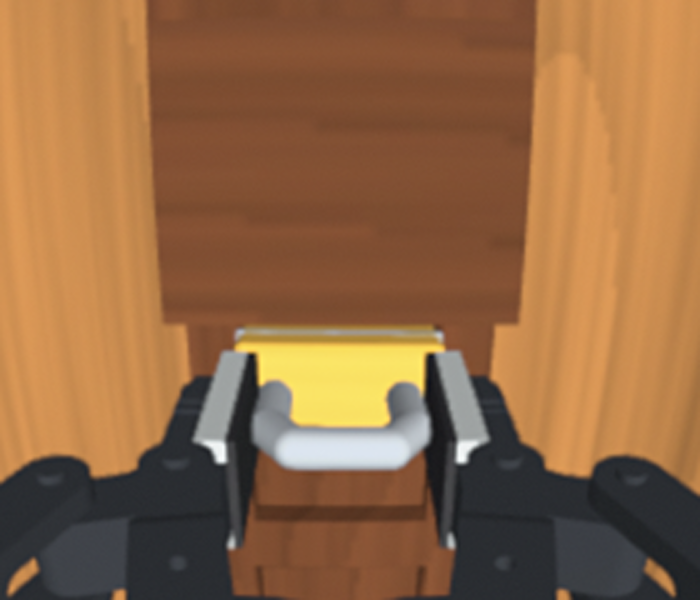

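The lock's contact is at the pocket rim near the tool axis, with the end block hiding its foot. I'll compare the lock's edge rows in the saved frames to check for tilt in the grip.

```bash
python3 - <<'E'
from h import *
for f in ("w3","a","w4","w5","w6"):
    im=cv2.imread(f"pics/{f}.png").astype(int)
    print(f,"rows205-285 col300..332", ' '.join(map(str,im[205:290,300:332].sum(2).mean(1).astype(int))))
    for v in (216,218,228,240): print("  row",v,[int(x) for x in np.where((im[v,255:380,2]-im[v,255:380,0])>80)[0][[0,-1]]+255])
E
```

```text
w3 rows205-285 col300..332 363 363 363 362 362 361 355 344 332 324 324 341 372 397 361 333 334 334 329 328 349 383 394 368 338 332 334 349 404 475 509 513 515 520 525 528 529 526 523 522 520 518 517 519 521 523 524 525 526 525 523 521 519 518 516 514 514 516 517 516 515 513 513 517 518 493 432 365 333 371 429 479 519 553 580 598 611 614 616 618 615 601 574 533 469
  row 216 [255, 379]
  row 218 [255, 379]
  row 228 [255, 379]
  row 240 [255, 379]
a rows205-285 col300..332 381 381 381 382 383 382 372 353 337 330 331 349 381 404 366 339 341 341 334 335 359 398 405 371 342 338 341 361 419 486 517 521 523 528 533 537 537 534 531 529 527 526 524 527 529 531 532 533 534 533 531 528 527 526 524 522 522 524 525 524 523 521 521 525 526 499 432 365 341 384 443 492 533 567 593 612 622 625 626 628 625 610 582 536 467
  row 216 [255, 379]
  row 218 [255, 379]
  row 228 [255, 379]
  row 240 [255, 379]
w4 rows205-285 col300..332 392 391 391 391 391 391 387 380 370 362 362 378 409 436 401 372 372 374 368 364 384 416 431 413 379 370 372 384 435 500 535 537 537 541 547 550 551 548 545 543 541 540 538 
[... 453 characters left out ...]
1 572 575 576 577 576 577 576 575 573 571 570 569 568 569 569 570 570 570 568 568 572 575 541 444 415 470 533 582 625 655 671 680 684 686 688 687 682 672 649 572 419
  row 216 [255, 368]
  row 218 [255, 367]
  row 228 [255, 379]
  row 240 [255, 379]
w6 rows205-285 col300..332 247 245 242 242 246 249 251 255 259 261 259 275 327 378 379 389 428 453 439 397 388 387 385 399 432 471 437 394 387 397 442 521 557 565 568 572 576 579 579 578 576 574 573 572 571 571 572 574 575 576 576 576 576 575 572 572 571 569 568 569 570 570 570 568 568 569 555 504 433 468 532 582 625 655 671 679 682 684 686 684 678 667 643 571 440
  row 216 [255, 379]
  row 218 [255, 379]
  row 228 [255, 379]
  row 240 [255, 379]
```

```bash
python3 - <<'E'
from h import *
s=manip.state(); c=snap("wrist"); M=R.from_quat(s["eef_rot"]).as_matrix()
v=lambda r:(M.T@rays(c,"wrist",[(316,r)])[0]); o=M.T@(c["position"]-s["tool_pos"]); print("cam in tool",o)
for n,rb,rt in(("w3",212.5,233),("w5",213.7,234),("w6",217,235.7)):
    for dz in (0,-.003):
        f=lambda r,z: (o+v(r)*((z-o[2])/v(r)[2]))[0]*1000
        print(n,dz,"front bottom x",f(rb,.0093+dz).round(1),"front top",f(rt,-.0267+dz).round(1))
E
```

```text
cam in tool [ 0.07597172  0.00031949 -0.17480671]
w3 0 front bottom x 8.7 front top 10.4
w3 -0.003 front bottom x 9.8 front top 11.8
w5 0 front bottom x 7.9 front top 9.9
w5 -0.003 front bottom x 9.0 front top 11.2
w6 0 front bottom x 5.6 front top 8.9
w6 -0.003 front bottom x 6.8 front top 10.2
```

The lock has tilted about 5° in the grip, with its foot 3 mm toward -y after touching the rim. I'll offset the tool by +y to bring the foot over the pocket.

```bash
python3 steer.py '[[0.03,0,0,0,0,0,0],[0.03,0,0,-0.006,0,0,0],[0.03,0.004,0,-0.011,0,0,0],[0.03,0.004,0,-0.011,0,0,0],[0.03,0.004,0,-0.011,0,0,0],[0.03,0.004,0,-0.011,0,0,0],[0.03,0.004,0,-0.011,0,0,0],[0.03,0.004,0,-0.011,0,0,0],[0.03,0.004,0,-0.011,0,0,0],[0.03,0.004,0,-0.011,0,0,0]]'
python3 n.py 0.5985 0.2133 0.015 0.15
python3 - <<'E'
from h import *
im=snap("wrist")["image"].astype(int); print(' '.join(map(str,im[205:245,300:332].sum(2).mean(1).astype(int)))); print(im[222,262:378].sum(1))
E
```

```text
time: 12.33
tool_pos: [0.5984, 0.2132, 0.0299]
eef_rot: [0.706, 0.708, -0.0, -0.0]
contact_force: [0.3, 0.3, -3.1]
grip_width: 0.0341
gripper_force: 41.9
12.3333 tcp [0.5984 0.2132 0.0299] shift [0.0001 0.0001 0.0149] rot [-0.0003  0.0001  0.0013] j [ 0.13  0.77 -0.73  1.7   0.62  0.92 -0.84] F [ 0.3  0.3 -3.1]
261 262 265 265 262 258 254 250 247 245 243 240 242 246 248 250 255 274 323 381 392 387 383 396 430 470 436 391 385 394 439 518 555 564 566 570 574 578 578 577
[268 269 269 271 269 268 271 271 271 268 271 271 269 271 282 304 307 290
 284 288 287 287 282 283 280 279 275 276 276 275 275 274 271 274 275 277
 275 274 272 274 276 275 273 274 276 273 275 276 272 272 270 274 272 273
 276 276 276 278 277 278 276 276 277 274 273 278 275 274 278 272 275 272
 275 275 274 272 271 269 269 269 267 270 271 269 269 271 271 270 273 284
 318 320 283 248 242 255 254 255 255 256 255 256 256 254 252 253 250 255
 254 250 252 252 249 250 263 287]
```

```bash
python3 steer.py '[[0.03,0,0,0.002,0,0,0],[0.03,0,0,0.004,0,0,0],[0.03,0,0,0.006,0,0,0],[0.03,0,0,0.008,0,0,0],[0.03,0,0,0.009,0,0,0],[0.03,0,0,0.01,0,0,0],[0.03,0,0,0.011,0,0,0],[0.03,0,0,0.011,0,0,0]]'
python3 n.py 0.5983 0.2133 0.015 0.15
```

```text
time: 13.05
tool_pos: [0.5984, 0.2132, 0.0189]
eef_rot: [0.706, 0.709, -0.0, -0.0]
contact_force: [-0.8, -0.3, -2.6]
grip_width: 0.0337
gripper_force: 41.9
13.05 tcp [0.5984 0.2132 0.0189] shift [ 0.0001 -0.0001  0.0039] rot [-0.0003  0.0002  0.0014] j [ 0.12  0.78 -0.72  1.7   0.63  0.91 -0.85] F [-0.8 -0.3 -2.6]
```

```bash
python3 steer.py '[[0.03,0,0,0.001,0,0,0],[0.03,0,0,0.002,0,0,0],[0.03,0,0,0.003,0,0,0],[0.03,-0.001,0,0.004,0,0,0],[0.03,-0.002,0,0.005,0,0,0],[0.03,-0.002,0,0.005,0,0,0],[0.03,-0.002,0,0.005,0,0,0]]'
python3 steer.py '[[0.05,0,0,0,0,0,0],[0.05,0,0,0,0,0,0],[0.07,0,0,0,0,0,0],[0.085,0,0,0,0,0,0],[0.085,0,0,0,0,0,0],[0.085,0,0,-0.02,0,0,0],[0.085,0,0,-0.05,0,0,0],[0.085,-0.02,0,-0.09,0,0,0],[0.085,-0.06,0,-0.13,0,0,0],[0.085,-0.1,0,-0.16,0,0,0],[0.085,-0.1,0,-0.16,0,0,0],[0.085,-0.1,0,-0.16,0,0,0]]'
python3 lk.py w8.png; python3 n.py 0.4390 0.008 0.18 9
```

```text
time: 13.63
tool_pos: [0.5986, 0.2119, 0.015]
eef_rot: [0.706, 0.709, 0.0, -0.0]
contact_force: [-2.7, -0.5, 5.1]
grip_width: 0.034
gripper_force: 42.6
time: 14.63
tool_pos: [0.6025, 0.1051, 0.1779]
eef_rot: [0.708, 0.706, 0.001, 0.003]
contact_force: [0.5, -1.7, 0.5]
grip_width: 0.0849
gripper_force: 0.0
px [183. 247.] size [25.3 47.8] yaw 9.6 ctr [0.4389 0.0173] off cam 0.232
px [134. 115.] size [24.6 47. ] yaw 41.6 ctr [0.3944 0.1802] off cam 0.208
px [310.  77.] size [23.9 45.2] yaw -0.5 ctr [0.5976 0.2078] off cam 0.027
14.6833 tcp [0.6011 0.1078 0.1761] shift [-0.1001 -0.1619 -0.0044] rot [ 0.004   0.0018 -0.1589] j [ 0.39  0.56 -0.85  1.67  0.46  1.12 -0.59] F [0.7 0.7 0.2]
```

D stands in pocket 3 at (0.5976, 0.2078), yaw -0.5°. Lock A is next.

```bash
python3 n.py 0.44 0.13 0.18 41.6
```

```text
14.6833 tcp [0.6011 0.1078 0.1761] shift [ 0.0219 -0.1611 -0.0046] rot [ 0.0034  0.0029 -0.7279] j [ 0.39  0.56 -0.85  1.67  0.46  1.12 -0.59] F [0.7 0.7 0.2]
```

```bash
python3 steer.py '[[0.085,0.003,-0.03,0,0,0,-0.12],[0.085,0.006,-0.06,0,0,0,-0.24],[0.085,0.01,-0.09,0,0,0,-0.36],[0.085,0.014,-0.12,0,0,0,-0.48],[0.085,0.018,-0.145,0,0,0,-0.6],[0.085,0.022,-0.161,0,0,0,-0.728],[0.085,0.022,-0.161,-0.004,0,0,-0.728],[0.085,0.022,-0.161,-0.004,0,0,-0.728],[0.085,0.022,-0.161,-0.004,0,0,-0.728],[0.085,0.022,-0.161,-0.004,0,0,-0.728],[0.085,0.022,-0.161,-0.004,0,0,-0.728]]'
python3 lk.py; python3 n.py 0.3944 0.1802 0 41.6
```

```text
time: 15.6
tool_pos: [0.4386, 0.1328, 0.178]
eef_rot: [0.408, 0.913, 0.0, -0.0]
contact_force: [-0.7, 0.2, 0.7]
grip_width: 0.0848
gripper_force: 0.0
px [248. 248.] size [26.3 45. ] yaw 10.0 ctr [0.436  0.0169] off cam 0.179
px [458. 220.] size [24.4 49.5] yaw -0.8 ctr [0.5988 0.2075] off cam 0.211
px [312. 113.] size [22.5 44.7] yaw 41.8 ctr [0.3912 0.1799] off cam 0.01
15.65 tcp [0.4384 0.1328 0.178 ] shift [ 0.0645 -0.0012  0.178 ] rot [ 0.0004 -0.0007  0.0047] j [ 0.66  0.35 -1.18  2.02  0.38  1.02  0.02] F [-0.7  0.2 -0.3]
```

```bash
python3 n.py 0.3912 0.1799 -0.003 41.8; python3 steer.py '[[0.085,0.03,-0.002,0.03,0,0,0],[0.085,0.05,-0.004,0.06,0,0,0],[0.085,0.066,-0.004,0.09,0,0,0],[0.085,0.066,-0.004,0.11,0,0,0],[0.085,0.066,-0.004,0.11,0,0,0],[0.085,0.066,-0.004,0.11,0,0,0],[0.085,0.066,-0.004,0.11,0,0,0],[0.085,0.066,-0.004,0.11,0,0,0]]';  python3 n.py 0.3912 0.1799 -0.003 41.8
```

```text
15.65 tcp [0.4384 0.1328 0.178 ] shift [ 0.0664 -0.0038  0.181 ] rot [ 0.0004 -0.0007  0.0012] j [ 0.66  0.35 -1.18  2.02  0.38  1.02  0.02] F [-0.7  0.2 -0.3]
time: 16.32
tool_pos: [0.3924, 0.1794, 0.0694]
eef_rot: [0.408, 0.913, 0.001, 0.001]
contact_force: [0.9, 0.5, -0.4]
grip_width: 0.085
gripper_force: 0.0
16.3167 tcp [0.3924 0.1794 0.0694] shift [ 0.0013 -0.0007  0.0724] rot [0.0023 0.0009 0.0011] j [ 0.37  0.47 -1.02  2.17  0.58  0.79 -0.29] F [ 0.9  0.5 -0.4]
```

```bash
python3 steer.py '[[0.085,0.001,0,0.02,0,0,0],[0.085,0.001,0,0.04,0,0,0],[0.085,0.001,0,0.06,0,0,0],[0.085,0.001,0,0.072,0,0,0],[0.085,0.001,0,0.072,0,0,0],[0.085,0.001,0,0.072,0,0,0],[0.085,0.001,0,0.072,0,0,0]]' 50
python3 n.py 0.3912 0.1799 -0.003 41.8
python3 steer.py '[[0.03,0,0,0,0,0,0],[0.03,0,0,0,0,0,0],[0.03,0,0,0,0,0,0],[0.03,0,0,0,0,0,0],[0.03,0,0,0,0,0,0],[0.03,0,0,0,0,0,0],[0.03,0,0,0,0,0,0]]' 50
```

```text
time: 16.9
tool_pos: [0.3914, 0.1802, -0.0027]
eef_rot: [0.408, 0.913, 0.001, 0.001]
contact_force: [-0.1, 1.1, -0.1]
grip_width: 0.085
gripper_force: 0.0
16.9 tcp [ 0.3914  0.1802 -0.0027] shift [-0.0001 -0.0004  0.0003] rot [0.0021 0.0008 0.0016] j [ 0.23  0.59 -0.86  2.21  0.76  0.66 -0.44] F [-0.1  1.1 -0.1]
time: 17.48
tool_pos: [0.3907, 0.1799, -0.003]
eef_rot: [0.407, 0.913, 0.0, 0.001]
contact_force: [-1.7, -1.8, 11.0]
grip_width: 0.0441
gripper_force: 49.2
```

Gripped on the body, 44 mm. Lift and carry to pocket 2.

```bash
python3 steer.py '[[0.03,0,0,-0.01,0,0,0],[0.03,0,0,-0.04,0,0,0],[0.03,0,0,-0.08,0,0,0],[0.03,0,0,-0.12,0,0,0],[0.03,0,0,-0.14,0,0,0],[0.03,0,0,-0.14,0,0,0],[0.03,0,0,-0.14,0,0,0]]'; python3 n.py 0.5995 0.1613 0.13 0.15
```

```text
time: 18.07
tool_pos: [0.3909, 0.1792, 0.1367]
eef_rot: [0.408, 0.913, 0.0, 0.001]
contact_force: [-0.3, -0.2, -2.8]
grip_width: 0.0438
gripper_force: 52.2
18.0667 tcp [0.3909 0.1792 0.1367] shift [-0.1526  0.1434  0.0072] rot [0.0021 0.0018 0.7282] j [ 0.51  0.36 -1.16  2.12  0.42  0.91 -0.16] F [-0.3 -0.2 -2.8]
```

```bash
python3 steer.py '[[0.03,-0.025,0.024,0,0,0,0.12],[0.03,-0.05,0.048,0,0,0,0.24],[0.03,-0.075,0.072,0,0,0,0.36],[0.03,-0.1,0.095,0,0,0,0.48],[0.03,-0.125,0.12,0,0,0,0.6],[0.03,-0.153,0.143,0,0,0,0.728],[0.03,-0.153,0.143,0.007,0,0,0.728],[0.03,-0.153,0.143,0.007,0,0,0.728],[0.03,-0.153,0.143,0.007,0,0,0.728],[0.03,-0.153,0.143,0.007,0,0,0.728],[0.03,-0.153,0.143,0.007,0,0,0.728]]'; python3 n.py 0.5995 0.1613 0.03 0.15
```

```text
time: 18.98
tool_pos: [0.5972, 0.162, 0.1285]
eef_rot: [0.705, 0.709, -0.001, -0.0]
contact_force: [0.4, 0.1, -1.5]
grip_width: 0.0437
gripper_force: 52.3
18.9833 tcp [0.5972 0.162  0.1285] shift [-0.0007  0.0024  0.0985] rot [-0.0015  0.0005  0.0036] j [ 0.26  0.62 -0.79  1.68  0.49  1.05 -0.69] F [ 0.4  0.1 -1.5]
```

```bash
python3 steer.py '[[0.03,-0.001,0.0024,0.03,0,0,0.004],[0.03,-0.001,0.0024,0.06,0,0,0.004],[0.03,-0.001,0.0024,0.09,0,0,0.004],[0.03,-0.001,0.0024,0.108,0,0,0.004],[0.03,-0.001,0.0024,0.108,0,0,0.004],[0.03,-0.001,0.0024,0.108,0,0,0.004],[0.03,-0.001,0.0024,0.108,0,0,0.004],[0.03,-0.001,0.0024,0.108,0,0,0.004],[0.03,-0.001,0.0024,0.108,0,0,0.004],[0.03,-0.001,0.0024,0.108,0,0,0.004]]'; python3 n.py 0.5995 0.1613 0.003 0.15
python3 - <<'E'
from h import *
s=manip.state(); c=snap("wrist","w9.png"); M=R.from_quat(s["eef_rot"]).as_matrix(); im=c["image"].astype(int)
print(' '.join(map(str,im[190:250,300:332].sum(2).mean(1).astype(int))))
E
```

```text
time: 19.82
tool_pos: [0.6021, 0.1608, 0.0226]
eef_rot: [0.707, 0.707, 0.001, 0.001]
contact_force: [-0.4, 0.4, -2.0]
grip_width: 0.0437
gripper_force: 52.3
19.8167 tcp [0.6021 0.1608 0.0226] shift [ 0.0005 -0.0027  0.0196] rot [ 0.0024 -0.0003 -0.0028] j [ 0.2   0.75 -0.7   1.73  0.6   0.89 -0.77] F [-0.4  0.4 -2. ]
255 255 255 255 254 254 254 254 254 254 255 256 241 199 216 244 254 254 254 253 253 253 252 250 257 300 356 388 388 383 393 422 452 454 409 393 397 396 390 385 403 435 465 460 412 393 394 397 409 458 520 559 559 557 560 563 567 569 568 565
```

```bash
python3 steer.py '[[0.03,0,-0.0024,0,0,0,-0.003],[0.03,0,-0.0024,0,0,0,-0.003],[0.03,0,-0.0024,0,0,0,-0.003],[0.03,0,-0.0024,0,0,0,-0.003],[0.03,0,-0.0024,0,0,0,-0.003],[0.03,0,-0.0024,0,0,0,-0.003],[0.03,0,-0.0024,0,0,0,-0.003]]'; python3 n.py 0.5995 0.1613 0.003 0.15
python3 - <<'E'
from h import *
s=manip.state(); c=snap("wrist","w9.png"); M=R.from_quat(s["eef_rot"]).as_matrix(); im=c["image"].astype(int)
print(' '.join(map(str,im[198:222,300:332].sum(2).mean(1).astype(int))))
for z in (.0196,.0256): print("bottom front", plane(c,"wrist",[(316,215.3)],z))
print("rim",plane(c,"wrist",[(316,202.7)],.016))
for r in(209,211,213,218): print(r,' '.join(map(str,im[r,262:378].sum(1))))
E
```

```text
time: 20.45
tool_pos: [0.5987, 0.1606, 0.021]
eef_rot: [0.706, 0.708, -0.0, -0.0]
contact_force: [0.5, -0.5, -2.0]
grip_width: 0.0441
gripper_force: 52.3
20.45 tcp [0.5987 0.1606 0.021 ] shift [0.0007 0.0008 0.018 ] rot [-0.0001 -0.      0.0004] j [ 0.2   0.75 -0.7   1.74  0.6   0.88 -0.77] F [ 0.5 -0.5 -2. ]
256 256 256 258 250 218 211 231 249 252 251 251 251 250 249 247 254 298 355 388 388 383 392 421
bottom front [[0.59903124 0.17035805 0.0196    ]]
bottom front [[0.59902402 0.17261276 0.0256    ]]
rim [[0.59900733 0.17723428 0.016     ]]
209 245 242 242 245 244 238 234 237 245 252 251 246 231 204 171 167 204 239 239 235 235 243 250 252 255 252 253 251 250 251 247 244 248 246 251 249 247 241 240 242 236 236 237 240 239 240 246 253 257 258 258 254 256 257 258 262 259 261 257 252 249 250 256 258 257 262 261 254 253 254 252 256 257 249 252 254 253 253 253 250 248 243 238 240 248 257 261 262 258 258 263 256 212 167 169 189 211 246 266 264 260 259 255 253 250 242 242 240 240 240 241 238 244 255 260 259
211 240 243 246 245 243 239 235 234 244 254 255 249 232 208 176 158 190 237 239 236 
[... 619 characters left out ...]
 252 248 248 248 254 252 256 256 258 254 247 250 253 252 252 250 251 249 249 250 245 246 241 240 239 242 247 254 257 256 256 259 261 254 200 150 168 192 217 248 261 263 260 255 251 246 245 244 240 237 235 237 240 245 253 257 260 257
218 239 240 242 243 240 235 234 232 238 244 251 249 240 221 203 234 299 356 382 385 386 384 384 381 387 384 385 384 385 385 384 385 386 388 385 385 388 384 385 385 385 388 386 385 388 385 386 388 387 388 390 385 386 388 390 388 389 391 390 389 391 390 391 392 390 391 392 390 391 390 391 390 391 393 390 393 391 393 393 395 394 392 392 393 389 391 392 394 394 397 402 391 311 209 183 208 230 255 259 261 257 254 248 247 242 239 236 232 237 249 253 260 263 263 260 256
```

Aligned laterally; add about 1.3 mm along the row and descend.

```bash
python3 steer.py '[[0.03,0.0013,0.0003,0,0,0,0],[0.03,0.0013,0.0003,0.002,0,0,0],[0.03,0.0013,0.0003,0.004,0,0,0],[0.03,0.0013,0.0003,0.006,0,0,0],[0.03,0.0013,0.0003,0.008,0,0,0],[0.03,0.0013,0.0003,0.01,0,0,0],[0.03,0.0013,0.0003,0.012,0,0,0],[0.03,0.0013,0.0003,0.012,0,0,0]]'; python3 n.py 0.5995 0.1613 0.003 0.15
```

```text
time: 21.17
tool_pos: [0.5986, 0.1618, 0.0085]
eef_rot: [0.706, 0.708, -0.0, -0.0]
contact_force: [-0.3, -0.8, -3.1]
grip_width: 0.0437
gripper_force: 52.3
21.1667 tcp [0.5986 0.1618 0.0085] shift [-0.0005  0.0009  0.0055] rot [-0.0008  0.0002  0.0005] j [ 0.19  0.76 -0.69  1.74  0.62  0.87 -0.78] F [-0.3 -0.8 -3.1]
```

Smoothly in. Seat it, release, and go up to look at lock C (0.437, 0.016).

```bash
python3 steer.py '[[0.03,0,0,0.002,0,0,0],[0.03,0,0,0.004,0,0,0],[0.03,0,0,0.0055,0,0,0],[0.03,0,0,0.006,0,0,0],[0.03,0,0,0.006,0,0,0]]'
python3 steer.py '[[0.055,0,0,0,0,0,0],[0.055,0,0,0,0,0,0],[0.085,0,0,0,0,0,0],[0.085,0,0,0,0,0,0],[0.085,0,0,-0.02,0,0,0],[0.085,0,0,-0.05,0,0,0],[0.085,0,0,-0.09,0,0,0],[0.085,-0.03,0,-0.13,0,0,0],[0.085,-0.07,-0.01,-0.17,0,0,0],[0.085,-0.1,-0.02,-0.18,0,0,0],[0.085,-0.1,-0.02,-0.18,0,0,0],[0.085,-0.1,-0.02,-0.18,0,0,0]]'
python3 lk.py; python3 n.py 0.438 -0.045 0.18 9.5
```

```text
time: 21.58
tool_pos: [0.599, 0.1619, 0.0033]
eef_rot: [0.706, 0.708, -0.0, 0.0]
contact_force: [-1.2, -0.5, 0.6]
grip_width: 0.0432
gripper_force: 52.6
time: 22.58
tool_pos: [0.5807, 0.0568, 0.1854]
eef_rot: [0.708, 0.706, 0.0, 0.002]
contact_force: [1.0, -0.3, -0.8]
grip_width: 0.085
gripper_force: 0.0
px [197. 208.] size [24.6 47.1] yaw 8.2 ctr [0.4386 0.0165] off cam 0.184
px [333.  75.] size [23.4 45.4] yaw 0.5 ctr [0.5994 0.1628] off cam 0.035
px [331.  34.] size [24.2 46.3] yaw -0.2 ctr [0.598  0.2078] off cam 0.076
22.6333 tcp [0.5801 0.0594 0.1843] shift [-0.1045 -0.142   0.0041] rot [ 0.0024  0.0016 -0.1669] j [ 0.49  0.49 -0.85  1.73  0.41  1.1  -0.49] F [-0.7  1.1 -0. ]
```

```bash
python3 steer.py '[[0.085,-0.025,-0.03,0,0,0,-0.04],[0.085,-0.05,-0.06,0,0,0,-0.08],[0.085,-0.075,-0.09,0,0,0,-0.12],[0.085,-0.1,-0.12,0,0,0,-0.16],[0.085,-0.104,-0.14,0.004,0,0,-0.16],[0.085,-0.104,-0.142,0.004,0,0,-0.16],[0.085,-0.104,-0.142,0.004,0,0,-0.16],[0.085,-0.104,-0.142,0.004,0,0,-0.16],[0.085,-0.104,-0.142,0.004,0,0,-0.16],[0.085,-0.104,-0.142,0.004,0,0,-0.16]]'
python3 lk.py; python3 n.py 0.438 0.0165 -0.003 9
```

```text
time: 23.47
tool_pos: [0.4389, -0.0411, 0.1793]
eef_rot: [0.646, 0.763, 0.001, -0.0]
contact_force: [-0.2, 0.5, -0.3]
grip_width: 0.0849
gripper_force: 0.0
px [299. 253.] size [25.6 46. ] yaw 30.9 ctr [ 0.4332 -0.1341] off cam 0.168
px [322. 125.] size [22.7 44.2] yaw 9.2 ctr [0.4359 0.0145] off cam 0.021
px [485.  30.] size [24.9 48.7] yaw 0.1 ctr [0.5997 0.1624] off cam 0.216
23.5167 tcp [ 0.4387 -0.0413  0.1792] shift [0.0569 0.0086 0.1823] rot [ 0.0009 -0.0012  0.008 ] j [ 0.92  0.22 -0.98  2.06  0.22  0.97 -0.01] F [ 0.1 -1.6 -0.4]
```

```bash
python3 steer.py '[[0.085,0.03,0.003,0.03,0,0,0.004],[0.085,0.0556,0.006,0.06,0,0,0.004],[0.085,0.0556,0.006,0.09,0,0,0.004],[0.085,0.0556,0.006,0.11,0,0,0.004],[0.085,0.0556,0.006,0.11,0,0,0.004],[0.085,0.0556,0.006,0.11,0,0,0.004],[0.085,0.0556,0.006,0.11,0,0,0.004],[0.085,0.0556,0.006,0.11,0,0,0.004]]';  python3 n.py 0.4359 0.0145 -0.003 9.2
```

```text
time: 24.18
tool_pos: [0.4361, 0.0133, 0.0705]
eef_rot: [0.649, 0.761, 0.001, 0.001]
contact_force: [0.5, 0.1, 0.0]
grip_width: 0.0848
gripper_force: 0.0
24.1833 tcp [0.4361 0.0133 0.0705] shift [ 0.0013 -0.0002  0.0735] rot [ 0.0026  0.0006 -0.0019] j [ 0.65  0.42 -0.87  2.16  0.47  0.75 -0.36] F [0.5 0.1 0. ]
```

```bash
python3 steer.py '[[0.085,0.001,0,0.02,0,0,0],[0.085,0.001,0,0.04,0,0,0],[0.085,0.001,0,0.06,0,0,0],[0.085,0.001,0,0.073,0,0,0],[0.085,0.001,0,0.073,0,0,0],[0.085,0.001,0,0.073,0,0,0],[0.085,0.001,0,0.073,0,0,0]]' 50
python3 steer.py '[[0.03,0,0,0,0,0,0],[0.03,0,0,0,0,0,0],[0.03,0,0,0,0,0,0],[0.03,0,0,0,0,0,0],[0.03,0,0,0,0,0,0],[0.03,0,0,0,0,0,0],[0.03,0,0,0,0,0,0]]' 50
python3 steer.py '[[0.03,0,0,-0.01,0,0,0],[0.03,0,0,-0.04,0,0,0],[0.03,0,0,-0.08,0,0,0],[0.03,0,0,-0.12,0,0,0],[0.03,0,0,-0.14,0,0,0],[0.03,0,0,-0.14,0,0,0],[0.03,0,0,-0.14,0,0,0],[0.03,0,0,-0.14,0,0,0]]'; python3 n.py 0.5993 0.1158 0.13 0.15
```

```text
time: 24.77
tool_pos: [0.4358, 0.0141, -0.0026]
eef_rot: [0.649, 0.761, 0.001, 0.001]
contact_force: [0.8, -0.1, 0.5]
grip_width: 0.0849
gripper_force: 0.0
time: 25.35
tool_pos: [0.4352, 0.0141, -0.0028]
eef_rot: [0.649, 0.761, 0.0, 0.001]
contact_force: [-2.4, -0.2, 13.2]
grip_width: 0.044
gripper_force: 49.0
time: 26.02
tool_pos: [0.4332, 0.0136, 0.1353]
eef_rot: [0.649, 0.761, -0.001, -0.0]
contact_force: [-0.4, -0.5, -1.6]
grip_width: 0.0436
gripper_force: 52.0
26.0167 tcp [0.4332 0.0136 0.1353] shift [0.0747 0.1801 0.005 ] rot [-0.0016  0.0005  0.1558] j [ 0.77  0.3  -0.98  2.12  0.32  0.88 -0.24] F [-0.4 -0.5 -1.6]
```

```bash
python3 steer.py '[[0.03,0.013,0.03,0,0,0,0.03],[0.03,0.026,0.06,0,0,0,0.06],[0.03,0.039,0.09,0,0,0,0.09],[0.03,0.052,0.12,0,0,0,0.12],[0.03,0.065,0.15,0,0,0,0.156],[0.03,0.075,0.18,0,0,0,0.156],[0.03,0.075,0.18,0.005,0,0,0.156],[0.03,0.075,0.18,0.005,0,0,0.156],[0.03,0.075,0.18,0.005,0,0,0.156],[0.03,0.075,0.18,0.005,0,0,0.156],[0.03,0.075,0.18,0.005,0,0,0.156]]'; python3 n.py 0.5993 0.1158 0.02 0.15
```

```text
time: 26.93
tool_pos: [0.5991, 0.1158, 0.1305]
eef_rot: [0.706, 0.708, -0.001, -0.0]
contact_force: [0.3, 0.4, -2.1]
grip_width: 0.0436
gripper_force: 52.1
26.9333 tcp [0.5991 0.1158 0.1305] shift [1.000e-04 4.000e-04 1.105e-01] rot [-0.0015  0.001  -0.    ] j [ 0.35  0.61 -0.81  1.71  0.5   1.05 -0.62] F [ 0.3  0.4 -2.1]
```

```bash
python3 steer.py '[[0.03,0,0,0.03,0,0,0],[0.03,0,0,0.06,0,0,0],[0.03,0,0,0.09,0,0,0],[0.03,0,0,0.108,0,0,0],[0.03,0,0,0.108,0,0,0],[0.03,0,0,0.108,0,0,0],[0.03,0,0,0.108,0,0,0],[0.03,0,0,0.108,0,0,0],[0.03,0,0,0.108,0,0,0],[0.03,0,0,0.108,0,0,0],[0.03,0,0,0.108,0,0,0]]'; python3 n.py 0.5993 0.1158 0.003 0.15
python3 - <<'E'
from h import *
s=manip.state(); c=snap("wrist"); im=c["image"].astype(int)
p=im[190:225,300:332].sum(2).mean(1).astype(int); print(' '.join(map(str,p)))
zb=s["tool_pos"][2]+.003
for r in (214,215,216,217): print(r,"bottom front y", plane(c,"wrist",[(316,r)],zb)[0,1])
for r in(213,218): print(r,' '.join(map(str,im[r,262:378].sum(1))))
E
```

```text
time: 27.85
tool_pos: [0.6008, 0.1168, 0.024]
eef_rot: [0.706, 0.708, 0.001, 0.001]
contact_force: [-0.6, -0.8, -2.2]
grip_width: 0.0438
gripper_force: 52.1
27.85 tcp [0.6008 0.1168 0.024 ] shift [-0.001  -0.0016  0.021 ] rot [0.0015 0.     0.0003] j [ 0.29  0.74 -0.72  1.76  0.61  0.88 -0.71] F [-0.6 -0.8 -2.2]
250 250 250 250 250 250 250 250 250 249 250 251 252 251 239 208 202 238 247 246 247 247 246 243 257 315 363 378 373 374 400 442 454 410 381
214 bottom front y 0.12904048065817256
215 bottom front y 0.12840868130292626
216 bottom front y 0.12777535119705927
217 bottom front y 0.12714047151675067
213 225 228 231 231 235 236 239 245 245 237 216 192 159 156 219 244 244 243 236 238 241 240 244 244 240 236 236 233 236 235 234 234 232 229 227 227 229 232 232 234 234 238 239 243 243 242 246 240 240 247 245 243 244 247 243 237 233 232 232 233 235 248 256 257 257 254 258 257 255 257 253 255 254 255 255 248 247 247 244 244 241 242 239 239 236 238 236 234 210 151 152 183 206 240 264 267 263 260 258 252 248 243 246 245 248 243 249 254 256 254 256 256 249 303 414 440
218 235 239 245 245 241 241 239 245 245 240 227 209 175 152 191 257 310 349 371 375 373 369 370 371 369 369 369 371 373 371 370 369 369 372 372 370 370 373 370 370 373 371 372 371 372 374 371 371 373 373 372 371 371 374 373 374 373 376 375 374 374 373 377 373 373 374 375 377 376 376 373 375 374 375 376 374 376 373 373 378 375 374 376 373 375 376 377 376 374 374 384 391 343 279 259 257 263 256 256 252 250 245 242 243 243 249 252 254 256 258 259 255 265 332 423 438
```

```bash
python3 steer.py '[[0.03,-0.001,-0.0012,0,0,0,0],[0.03,-0.001,-0.0012,0,0,0,0],[0.03,-0.001,-0.0012,0,0,0,0],[0.03,-0.001,-0.0012,0,0,0,0],[0.03,-0.001,-0.0012,0,0,0,0],[0.03,-0.001,-0.0012,0,0,0,0]]'; python3 n.py 0.5993 0.1158 0.003 0.15
```

```text
time: 28.4
tool_pos: [0.599, 0.1158, 0.0231]
eef_rot: [0.706, 0.708, -0.0, -0.0]
contact_force: [0.2, 0.2, -2.3]
grip_width: 0.0436
gripper_force: 52.1
28.4 tcp [0.599  0.1158 0.0231] shift [-0.      0.0003  0.0201] rot [-0.     -0.      0.0004] j [ 0.29  0.74 -0.72  1.77  0.61  0.88 -0.71] F [ 0.2  0.2 -2.3]
```

```bash
python3 steer.py '[[0.03,0,0,0.002,0,0,0],[0.03,0,0,0.005,0,0,0],[0.03,0,0,0.008,0,0,0],[0.03,0,0,0.011,0,0,0],[0.03,0,0,0.013,0,0,0],[0.03,0,0,0.015,0,0,0],[0.03,0,0,0.015,0,0,0]]'
python3 steer.py '[[0.03,0,0,0.002,0,0,0],[0.03,0,0,0.004,0,0,0],[0.03,0,0,0.0055,0,0,0],[0.03,0,0,0.0055,0,0,0]]'
```

```text
time: 28.98
tool_pos: [0.5986, 0.1157, 0.0075]
eef_rot: [0.706, 0.708, -0.0, -0.0]
contact_force: [0.9, -0.5, -3.3]
grip_width: 0.0438
gripper_force: 52.1
time: 29.32
tool_pos: [0.5992, 0.1159, 0.0034]
eef_rot: [0.706, 0.708, -0.0, 0.0]
contact_force: [-2.0, -1.4, 5.7]
grip_width: 0.0437
gripper_force: 53.0
```

```bash
python3 steer.py '[[0.055,0,0,0,0,0,0],[0.055,0,0,0,0,0,0],[0.085,0,0,0,0,0,0],[0.085,0,0,0,0,0,0],[0.085,0,0,-0.02,0,0,0],[0.085,0,0,-0.05,0,0,0],[0.085,0,0,-0.09,0,0,0],[0.085,-0.03,0,-0.13,0,0,0],[0.085,-0.07,-0.01,-0.17,0,0,0],[0.085,-0.1,-0.02,-0.18,0,0,0],[0.085,-0.1,-0.02,-0.18,0,0,0],[0.085,-0.1,-0.02,-0.18,0,0,0]]'
python3 lk.py; python3 n.py 0.468 -0.186 0.18 34
```

```text
time: 30.32
tool_pos: [0.5805, 0.0104, 0.1847]
eef_rot: [0.708, 0.706, -0.0, 0.002]
contact_force: [0.5, 0.2, -0.4]
grip_width: 0.085
gripper_force: 0.0
px [333.  75.] size [23.4 45.3] yaw 0.7 ctr [0.5992 0.1164] off cam 0.035
px [333.  33.] size [24.2 45.2] yaw -0.1 ctr [0.5993 0.1624] off cam 0.078
30.3667 tcp [0.58   0.0132 0.1836] shift [-0.1993 -0.1117  0.0037] rot [ 0.0017  0.002  -0.5947] j [ 0.58  0.49 -0.86  1.74  0.42  1.1  -0.42] F [-0.6  0.2 -0.4]
```

```bash
python3 steer.py '[[0.085,-0.033,-0.018,0,0,0,-0.1],[0.085,-0.066,-0.036,0,0,0,-0.2],[0.085,-0.1,-0.055,0,0,0,-0.3],[0.085,-0.133,-0.073,0,0,0,-0.4],[0.085,-0.166,-0.092,0,0,0,-0.5],[0.085,-0.199,-0.112,0.004,0,0,-0.594],[0.085,-0.199,-0.112,0.004,0,0,-0.594],[0.085,-0.199,-0.112,0.004,0,0,-0.594],[0.085,-0.199,-0.112,0.004,0,0,-0.594],[0.085,-0.199,-0.112,0.004,0,0,-0.594],[0.085,-0.199,-0.112,0.004,0,0,-0.594]]'
python3 lk.py; python3 n.py 0.435 -0.136 0.008 34
```

```text
time: 31.28
tool_pos: [0.4691, -0.1811, 0.1787]
eef_rot: [0.466, 0.885, 0.001, 0.0]
contact_force: [-1.2, 0.4, 0.1]
grip_width: 0.0847
gripper_force: 0.0
px [176. 283.] size [15.1 36.7] yaw 87.8 ctr [ 0.3967 -0.402 ] off cam 0.285
px [312. 124.] size [23.  44.5] yaw 36.3 ctr [ 0.4339 -0.1375] off cam 0.02
px [542.  44.] size [27.6 49. ] yaw 1.6 ctr [0.5998 0.1187] off cam 0.294
px [554.  21.] size [28.8 49.2] yaw 3.3 ctr [0.5996 0.165 ] off cam 0.332
31.3333 tcp [ 0.469  -0.1814  0.1787] shift [ 0.0566 -0.0025  0.1707] rot [ 0.0008 -0.0001  0.0073] j [ 1.17  0.4  -1.04  1.92  0.4   1.04  0.56] F [ 1.   0.1 -0.4]
```

```bash
python3 n.py 0.4339 -0.1375 -0.003 36.3; python3 steer.py '[[0.085,0.03,-0.002,0.03,0,0,-0.03],[0.085,0.055,-0.004,0.06,0,0,-0.033],[0.085,0.0563,-0.004,0.09,0,0,-0.033],[0.085,0.0563,-0.004,0.11,0,0,-0.033],[0.085,0.0563,-0.004,0.11,0,0,-0.033],[0.085,0.0563,-0.004,0.11,0,0,-0.033],[0.085,0.0563,-0.004,0.11,0,0,-0.033],[0.085,0.0563,-0.004,0.11,0,0,-0.033]]';  python3 n.py 0.4339 -0.1375 -0.003 36.3
```

```text
31.3333 tcp [ 0.469  -0.1814  0.1787] shift [ 0.056  -0.0043  0.1817] rot [ 0.0008 -0.0001 -0.0328] j [ 1.17  0.4  -1.04  1.92  0.4   1.04  0.56] F [ 1.   0.1 -0.4]
time: 32.0
tool_pos: [0.4348, -0.1394, 0.0701]
eef_rot: [0.453, 0.891, 0.0, 0.001]
contact_force: [0.5, -0.4, 0.5]
grip_width: 0.085
gripper_force: 0.0
32.0 tcp [ 0.4348 -0.1394  0.0701] shift [0.0022 0.0003 0.0731] rot [ 0.0017  0.0023 -0.0032] j [ 1.04  0.48 -0.94  2.12  0.55  0.8   0.38] F [ 0.5 -0.4  0.5]
```

```bash
python3 steer.py '[[0.085,0.0015,0,0.02,0,0,0],[0.085,0.0015,0,0.04,0,0,0],[0.085,0.0015,0,0.06,0,0,0],[0.085,0.0015,0,0.073,0,0,0],[0.085,0.0015,0,0.073,0,0,0],[0.085,0.0015,0,0.073,0,0,0],[0.085,0.0015,0,0.073,0,0,0]]' 50
python3 n.py 0.4339 -0.1375 -0.003 36.3
python3 steer.py '[[0.03,0,0,0,0,0,0],[0.03,0,0,0,0,0,0],[0.03,0,0,0,0,0,0],[0.03,0,0,0,0,0,0],[0.03,0,0,0,0,0,0],[0.03,0,0,0,0,0,0],[0.03,0,0,0,0,0,0]]' 50
python3 steer.py '[[0.03,0,0,-0.01,0,0,0],[0.03,0,0,-0.04,0,0,0],[0.03,0,0,-0.08,0,0,0],[0.03,0,0,-0.12,0,0,0],[0.03,0,0,-0.14,0,0,0],[0.03,0,0,-0.14,0,0,0],[0.03,0,0,-0.14,0,0,0],[0.03,0,0,-0.14,0,0,0]]'; python3 n.py 0.5993 0.0698 0.13 0.15
```

```text
time: 32.58
tool_pos: [0.4334, -0.1384, -0.0031]
eef_rot: [0.453, 0.891, 0.0, 0.001]
contact_force: [0.4, 0.2, -1.2]
grip_width: 0.085
gripper_force: 0.0
32.5833 tcp [ 0.4334 -0.1384 -0.0031] shift [ 0.0005  0.0009 -0.0001] rot [ 0.0013  0.0019 -0.0038] j [ 0.91  0.6  -0.8   2.15  0.72  0.67  0.25] F [ 0.4  0.2 -1.2]
time: 33.17
tool_pos: [0.4329, -0.1383, -0.0033]
eef_rot: [0.453, 0.891, -0.0, 0.001]
contact_force: [-2.1, 0.3, 11.0]
grip_width: 0.0441
gripper_force: 49.3
time: 33.83
tool_pos: [0.4307, -0.1384, 0.1348]
eef_rot: [0.454, 0.891, -0.0, -0.001]
contact_force: [-0.1, -0.7, -2.7]
grip_width: 0.0443
gripper_force: 52.1
33.8333 tcp [ 0.4307 -0.1384  0.1348] shift [0.0691 0.2588 0.0044] rot [-1.800e-03 -5.000e-04  6.268e-01] j [ 1.15  0.38 -1.05  2.07  0.41  0.92  0.5 ] F [-0.1 -0.7 -2.7]
```

```bash
python3 steer.py '[[0.03,0.01,0.037,0,0,0,0.1],[0.03,0.02,0.074,0,0,0,0.2],[0.03,0.03,0.111,0,0,0,0.3],[0.03,0.04,0.148,0,0,0,0.4],[0.03,0.05,0.185,0,0,0,0.5],[0.03,0.06,0.222,0,0,0,0.626],[0.03,0.069,0.258,0.004,0,0,0.626],[0.03,0.069,0.258,0.004,0,0,0.626],[0.03,0.069,0.258,0.004,0,0,0.626],[0.03,0.069,0.258,0.004,0,0,0.626],[0.03,0.069,0.258,0.004,0,0,0.626],[0.03,0.069,0.258,0.004,0,0,0.626]]'; python3 n.py 0.599 0.0698 0.02 0.15
```

```text
time: 34.83
tool_pos: [0.5989, 0.0676, 0.1308]
eef_rot: [0.706, 0.708, -0.001, -0.0]
contact_force: [-0.5, -1.0, -2.1]
grip_width: 0.0437
gripper_force: 52.3
34.8333 tcp [0.5989 0.0676 0.1308] shift [0.0023 0.0003 0.1108] rot [-0.0017  0.0013 -0.0006] j [ 0.43  0.59 -0.8   1.72  0.48  1.04 -0.54] F [-0.5 -1.  -2.1]
```

```bash
python3 steer.py '[[0.03,0.002,0,0.03,0,0,0],[0.03,0.002,0,0.06,0,0,0],[0.03,0.002,0,0.09,0,0,0],[0.03,0.002,0,0.107,0,0,0],[0.03,0.002,0,0.107,0,0,0],[0.03,0.002,0,0.107,0,0,0],[0.03,0.002,0,0.107,0,0,0],[0.03,0.002,0,0.107,0,0,0],[0.03,0.002,0,0.107,0,0,0],[0.03,0.002,0,0.107,0,0,0],[0.03,0.002,0,0.107,0,0,0]]'; cat > ck.py <<'E'
from h import *
s=manip.state(); c=snap("wrist"); im=c["image"].astype(int)
p=im[190:225,300:332].sum(2).mean(1).astype(int); print(' '.join(map(str,p)))
zb=s["tool_pos"][2]+.003
for r in (214,215,216,217): print(r,"bottom front y", plane(c,"wrist",[(316,r)],zb)[0,1])
for r in(213,218): print(r,' '.join(map(str,im[r,262:378].sum(1))))
E
python3 n.py 0.599 0.0698 0.003 0.15; python3 ck.py
```

```text
time: 35.75
tool_pos: [0.6005, 0.0716, 0.0255]
eef_rot: [0.706, 0.708, 0.0, 0.001]
contact_force: [-1.1, -0.8, -1.8]
grip_width: 0.0437
gripper_force: 52.3
35.75 tcp [0.6005 0.0716 0.0255] shift [-0.0018 -0.0016  0.0225] rot [0.0015 0.0002 0.0013] j [ 0.36  0.72 -0.71  1.78  0.6   0.87 -0.63] F [-1.1 -0.8 -1.8]
250 251 250 249 250 250 250 249 249 248 248 248 249 251 248 224 203 218 243 248 248 248 247 246 247 276 336 379 382 374 383 413 442 445 401
214 bottom front y 0.08388587360272555
215 bottom front y 0.08325407430635402
216 bottom front y 0.0826207437444168
217 bottom front y 0.08198586308931699
213 242 247 247 246 243 238 238 237 241 242 238 222 196 164 157 207 242 244 237 234 234 240 243 244 246 245 240 238 237 232 240 246 251 255 253 252 248 242 237 238 240 239 236 242 240 236 239 240 239 237 238 235 235 244 253 255 257 254 249 250 250 255 258 257 257 255 253 252 249 254 248 247 245 242 240 234 233 234 230 229 239 243 249 247 250 246 251 254 236 191 143 171 194 229 257 264 258 256 251 250 247 246 246 245 242 246 246 248 250 253 258 258 251 276 356 393
218 244 247 245 248 243 239 235 238 241 240 237 233 216 178 164 227 305 358 381 380 380 379 379 381 381 380 382 379 379 381 378 381 382 381 382 384 382 382 381 380 382 381 379 379 384 380 383 382 384 381 381 381 381 383 382 383 382 382 382 385 383 383 383 384 385 386 383 386 387 383 384 385 384 383 384 384 386 383 386 385 383 383 384 384 383 384 383 383 387 388 392 383 323 262 256 255 253 253 252 247 247 244 246 244 244 247 249 250 249 255 259 252 252 293 384 403
```

```bash
python3 steer.py '[[0.03,-0.0017,-0.0012,0,0,0,0],[0.03,-0.0017,-0.0012,0,0,0,0],[0.03,-0.0017,-0.0012,0,0,0,0],[0.03,-0.0017,-0.0012,0,0,0,0],[0.03,-0.0017,-0.0012,0,0,0,0],[0.03,-0.0017,-0.0012,0,0,0,0]]'; python3 n.py 0.599 0.0693 0.009 0.15
```

```text
time: 36.3
tool_pos: [0.5987, 0.07, 0.0246]
eef_rot: [0.706, 0.709, 0.0, -0.0]
contact_force: [0.1, -0.7, -3.1]
grip_width: 0.0438
gripper_force: 52.3
36.3 tcp [0.5987 0.07   0.0246] shift [-0.0007  0.0003  0.0156] rot [-0.     -0.0001  0.0015] j [ 0.36  0.72 -0.71  1.78  0.6   0.87 -0.63] F [ 0.1 -0.7 -3.1]
```

```bash
python3 steer.py '[[0.03,-0.0006,0,0.002,0,0,0],[0.03,-0.0006,0,0.005,0,0,0],[0.03,-0.0006,0,0.008,0,0,0],[0.03,-0.0006,0,0.011,0,0,0],[0.03,-0.0006,0,0.013,0,0,0],[0.03,-0.0006,0,0.015,0,0,0],[0.03,-0.0006,0,0.015,0,0,0],[0.03,-0.0006,0,0.015,0,0,0]]'
```

```text
time: 36.97
tool_pos: [0.5986, 0.0694, 0.0094]
eef_rot: [0.706, 0.709, -0.0, -0.0]
contact_force: [-0.1, 0.4, -2.6]
grip_width: 0.044
gripper_force: 52.3
```

```bash
python3 steer.py '[[0.03,0,0,0.001,0,0,0],[0.03,0,0,0.002,0,0,0],[0.03,0,0,0.002,0,0,0]]'
python3 steer.py '[[0.048,0,0,0,0,0,0],[0.055,0,0,0,0,0,0],[0.06,0,0,0,0,0,0],[0.085,0,0,0,0,0,0],[0.085,0,0,-0.005,0,0,0],[0.085,0,0,-0.03,0,0,0],[0.085,0,0,-0.06,0,0,0],[0.085,-0.02,0,-0.1,0,0,0],[0.085,-0.05,0,-0.14,0,0,0],[0.085,-0.08,-0.01,-0.18,0,0,0],[0.085,-0.08,-0.01,-0.18,0,0,0],[0.085,-0.08,-0.01,-0.18,0,0,0]]'
python3 lk.py
```

```text
time: 37.22
tool_pos: [0.5987, 0.0693, 0.0075]
eef_rot: [0.706, 0.709, -0.0, 0.0]
contact_force: [0.3, -1.2, -2.1]
grip_width: 0.0437
gripper_force: 52.3
time: 38.22
tool_pos: [0.5916, -0.0149, 0.1924]
eef_rot: [0.708, 0.707, 0.001, 0.004]
contact_force: [0.5, -0.7, 0.3]
grip_width: 0.0851
gripper_force: 0.0
px [321.  95.] size [23.7 45.4] yaw 0.2 ctr [0.5989 0.0703] off cam 0.012
px [322.  52.] size [24.3 45.1] yaw 0.3 ctr [0.599  0.1167] off cam 0.056
px [321.  13.] size [24.6 45.4] yaw -0.5 ctr [0.599  0.1624] off cam 0.101
```

All four are in. Now I'll measure the bar again.

```bash
python3 - <<'E'
from h import *
c=snap("top","t10.png"); im=c["image"]
m,cs=blobs(im,(17,85,90),(28,255,255),60)
for k in cs:
    if not 430<k[:,0,0].mean()<620 or not 110<k[:,0,1].mean()<330: continue
    ctr,wh,a=cv2.minAreaRect(k); b=plane(c,"top",cv2.boxPoints((ctr,wh,a)),0.024)[:,:2]; e=b[1:3]-b[:2]; L=np.linalg.norm(e,axis=1); l=e[L.argmax()]
    print("grip",np.round(ctr),L.round(3),np.degrees(np.arctan2(l[1],l[0])).round(1),b.mean(0).round(4))
m,cs=blobs(im,(95,0,110),(125,60,255),60)
for k in cs:
    p=plane(c,"top",k[:,0],0.012)[:,:2]; 
    if not 430<k[:,0,0].mean()<620 or not 100<k[:,0,1].mean()<330: continue
    ctr,wh,a=cv2.minAreaRect((p*1000).astype(np.float32)); vx,vy,x0,y0=cv2.fitLine(p.astype(np.float32),cv2.DIST_L2,0,.01,.01).ravel()
    print("tube",np.round(ctr),np.round(wh),np.degrees(np.arctan2(vy,vx)),x0,y0,"ends",p[p[:,0].argmax()],p[p[:,0].argmin()])
E
python3 - <<'E'
from h import *
im=cv2.imread("pics/t10.png"); cv2.imwrite("pics/t10c.png",cv2.resize(im[90:330,330:640],None,fx=2.4,fy=2.4))
E
```

```text
(no output)
```

View pics/t10c.png

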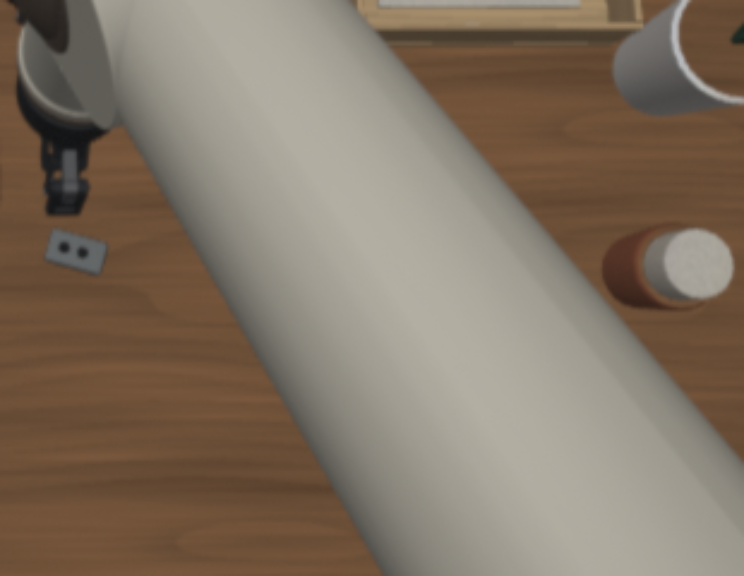

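The arm hides the bar in this view, so I'll use the side camera numerically.

```bash
cat > bar.py <<'E'
import sys; from h import *
n=sys.argv[1]; c=snap(n,f"bar_{n}.png"); im=c["image"]
m,cs=blobs(im,(19,130,100),(32,255,255),80)
for k in cs:
    p=plane(c,n,k[:,0],0.024)[:,:2]
    if p[:,1].mean()>-.15 or p[:,1].mean()<-.75 or not .1<p[:,0].mean()<.95: continue
    ctr,wh,a=cv2.minAreaRect((p*1000).astype(np.float32)); b=cv2.boxPoints((ctr,wh,a)); e=b[1:3]-b[:2]; L=np.linalg.norm(e,axis=1); l=e[L.argmax()]
    print("grip px",k[:,0].mean(0).round(),np.round(wh,1),"yaw",(np.degrees(np.arctan2(l[1],l[0]))%180).round(1),np.round(ctr,1))
m,cs=blobs(im,(90,0,120),(130,70,255),60)
for k in cs:
    p=plane(c,n,k[:,0],0.012)[:,:2]; ctr,wh,a=cv2.minAreaRect((p*1000).astype(np.float32))
    if max(wh)<70 or min(wh)>30 or p[:,1].mean()>-.1 : continue
    vx,vy,x0,y0=cv2.fitLine(p.astype(np.float32),cv2.DIST_L2,0,.01,.01).ravel(); t=(p-[x0,y0])@[vx,vy]
    print("tube px",k[:,0].mean(0).round(),np.round(wh,1),"yaw",(np.degrees(np.arctan2(vy,vx))%180).round(1),"ends",p[t.argmin()].round(4),p[t.argmax()].round(4))
E
python3 bar.py side; python3 bar.py wrist
```

```text
grip px [291. 364.] [61.4 30.6] yaw 19.4 [ 416.7 -424.7]
tube px [429. 274.] [22.7 93.4] yaw 123.1 ends [ 0.7154 -0.1177] [ 0.7664 -0.1962]
tube px [203. 274.] [93.4 22.7] yaw 57.3 ends [ 0.4132 -0.1978] [ 0.4634 -0.1189]
```

```bash
python3 n.py 0.375 -0.44 0.18 -70
```

```text
38.4167 tcp [ 0.5882 -0.0097  0.1868] shift [-0.4292 -0.2155  0.0068] rot [-1.600e-03  4.000e-04  1.227e+00] j [ 0.6   0.5  -0.84  1.71  0.41  1.12 -0.36] F [-0.9  0.6  0.3]
```

```bash
python3 steer.py '[[0.085,-0.036,-0.018,0,0,0,0.1],[0.085,-0.072,-0.036,0,0,0,0.2],[0.085,-0.107,-0.054,0,0,0,0.3],[0.085,-0.143,-0.072,0,0,0,0.4],[0.085,-0.179,-0.09,0,0,0,0.5],[0.085,-0.215,-0.108,0,0,0,0.6],[0.085,-0.25,-0.126,0,0,0,0.7],[0.085,-0.286,-0.144,0,0,0,0.8],[0.085,-0.322,-0.162,0,0,0,0.9],[0.085,-0.358,-0.18,0,0,0,1.0],[0.085,-0.39,-0.198,0,0,0,1.1],[0.085,-0.39,-0.198,0,0,0,1.1]]'
python3 steer.py '[[0.085,0,0,0,0,0,0],[0.085,0,0,0,0,0,0],[0.085,0,0,0,0,0,0]]'
python3 bar.py wrist; python3 bar.py top; python3 n.py 0.375 -0.44 0.18 -70
```

```text
time: 39.42
tool_pos: [0.3867, -0.4084, 0.1855]
eef_rot: [0.974, 0.228, -0.002, 0.0]
contact_force: [-0.1, -1.2, -0.3]
grip_width: 0.0851
gripper_force: 0.0
time: 39.67
tool_pos: [0.394, -0.3988, 0.1868]
eef_rot: [0.971, 0.237, 0.0, -0.001]
contact_force: [0.2, 0.2, -0.5]
grip_width: 0.0851
gripper_force: 0.0
grip px [339. 161.] [60.9 20.9] yaw 19.4 [ 418.  -415.6]
tube px [428. 273.] [93.  22.6] yaw 60.8 ends [ 0.3108 -0.6405] [ 0.3571 -0.5596]
tube px [202. 277.] [22.7 93.3] yaw 173.1 ends [ 0.1477 -0.3281] [ 0.2408 -0.3367]
tube px [354.  67.] [160.4   8.3] yaw 19.2 ends [ 0.4454 -0.4051] [ 0.5985 -0.3571]
grip px [507. 236.] [57.5 25.1] yaw 19.5 [ 417.9 -411.3]
tube px [482. 178.] [255.3   6.6] yaw 19.2 ends [ 0.4483 -0.4056] [ 0.6891 -0.3208]
39.7667 tcp [ 0.394  -0.3993  0.1873] shift [-0.0356  0.0274  0.0072] rot [-0.0009 -0.0005  0.13  ] j [ 1.17  0.37 -0.53  1.79  0.21  1.04 -0.53] F [0.4 0.4 0.8]
```

The bar's grip is at (0.418, -0.4156), yaw 19.3°, so it has been knocked. Go over the grip, 8 mm ahead of its centre.

```bash
python3 n.py 0.4256 -0.4130 0.07 -70.7;  python3 steer.py '[[0.085,0.012,0.023,0.03,0,0,0.1],[0.085,0.025,0.034,0.06,0,0,0.14],[0.085,0.025,0.034,0.09,0,0,0.14],[0.085,0.025,0.034,0.11,0,0,0.14],[0.085,0.025,0.034,0.11,0,0,0.14],[0.085,0.025,0.034,0.11,0,0,0.14],[0.085,0.025,0.034,0.11,0,0,0.14],[0.085,0.025,0.034,0.11,0,0,0.14]]'; python3 bar.py wrist; python3 n.py 0.4256 -0.4130 -0.01 -70.7
```

```text
39.7667 tcp [ 0.394  -0.3993  0.1873] shift [0.0217 0.0268 0.1173] rot [-0.0009 -0.0005  0.1422] j [ 1.17  0.37 -0.53  1.79  0.21  1.04 -0.53] F [0.4 0.4 0.8]
time: 40.43
tool_pos: [0.4318, -0.4211, 0.0798]
eef_rot: [0.986, 0.167, 0.001, 0.001]
contact_force: [0.8, -0.5, 0.2]
grip_width: 0.0851
gripper_force: 0.0
grip px [304. 212.] [63.8 19.1] yaw 19.2 [ 420.1 -415.5]
tube px [304.  89.] [144.    8.5] yaw 19.3 ends [ 0.4455 -0.4074] [ 0.58   -0.3558]
40.4833 tcp [ 0.4316 -0.4212  0.0797] shift [-0.0031 -0.01    0.0897] rot [ 0.0032 -0.0015 -0.0019] j [ 1.07  0.56 -0.45  1.77  0.3   0.88 -0.75] F [ 0.4 -0.6 -0.3]
```

```bash
python3 steer.py '[[0.085,-0.003,-0.01,0,0,0,0],[0.085,-0.003,-0.01,0.02,0,0,0],[0.085,-0.003,-0.01,0.04,0,0,0],[0.085,-0.003,-0.01,0.06,0,0,0],[0.085,-0.003,-0.01,0.08,0,0,0],[0.085,-0.003,-0.01,0.09,0,0,0],[0.085,-0.003,-0.01,0.09,0,0,0],[0.085,-0.003,-0.01,0.09,0,0,0],[0.085,-0.003,-0.01,0.09,0,0,0]]' 80;  python3 n.py 0.4256 -0.4130 -0.01 -70.7
python3 steer.py '[[0.035,0,0,0,0,0,0],[0.035,0,0,0,0,0,0],[0.035,0,0,0,0,0,0],[0.035,0,0,0,0,0,0],[0.035,0,0,0,0,0,0],[0.035,0,0,0,0,0,0]]'
```

```text
time: 41.23
tool_pos: [0.4254, -0.4127, -0.0108]
eef_rot: [0.986, 0.167, 0.001, 0.001]
contact_force: [0.6, 0.2, 0.4]
grip_width: 0.085
gripper_force: 0.0
41.2333 tcp [ 0.4254 -0.4127 -0.0108] shift [ 0.0001  0.0004 -0.0008] rot [ 0.0022 -0.0012 -0.002 ] j [ 1.02  0.68 -0.39  1.83  0.38  0.71 -0.82] F [0.6 0.2 0.4]
time: 41.73
tool_pos: [0.4243, -0.4118, -0.0123]
eef_rot: [0.986, 0.167, 0.0, 0.0]
contact_force: [-1.3, -0.3, 0.5]
grip_width: 0.0351
gripper_force: 0.0
```

```bash
python3 steer.py '[[0.025,0,0,0,0,0,0],[0.02,0,0,0,0,0,0],[0.01,0,0,0,0,0,0],[0.005,0,0,0,0,0,0],[0.005,0,0,0,0,0,0],[0.005,0,0,0,0,0,0]]' 80;python3 n.py 0.4256 -0.4130 -0.01 -70.7
python3 steer.py '[[0.005,0,0,-0.005,0,0,0],[0.005,0,0,-0.02,0,0,0],[0.005,0,0,-0.04,0,0,0],[0.005,0,0,-0.07,0,0,0],[0.005,0,0,-0.1,0,0,0],[0.005,0,0,-0.14,0,0,0],[0.005,0,0,-0.14,0,0,0],[0.005,0,0,-0.14,0,0,0],[0.005,0,0,-0.14,0,0,0]]'; python3 bar.py side; python3 bar.py wrist
```

```text
time: 42.23
tool_pos: [0.4247, -0.4126, -0.0118]
eef_rot: [0.986, 0.167, 0.0, 0.001]
contact_force: [-0.4, -1.8, 6.3]
grip_width: 0.0161
gripper_force: 78.4
42.2333 tcp [ 0.4247 -0.4126 -0.0118] shift [ 0.0008  0.0007 -0.0018] rot [ 0.0015 -0.0004 -0.0022] j [ 1.02  0.68 -0.39  1.83  0.38  0.71 -0.82] F [-0.4 -1.8  6.3]
time: 42.98
tool_pos: [0.4232, -0.411, 0.1267]
eef_rot: [0.986, 0.167, -0.001, -0.001]
contact_force: [-0.6, 0.2, -2.8]
grip_width: 0.0161
gripper_force: 78.5
grip px [287. 317.] [76.8 44.1] yaw 18.6 [ 415. -314.]
grip px [316. 259.] [131.5  39.1] yaw 19.3 [ 343.1 -437.6]
tube px [317. 105.] [207.8  17.2] yaw 19.2 ends [ 0.3932 -0.4197] [ 0.5873 -0.3453]
```

```bash
python3 n.py 0.5995 -0.33 0.127 0.15
```

```text
43.0833 tcp [ 0.4227 -0.4105  0.1255] shift [ 0.1934 -0.0179 -0.0017] rot [-4.4000e-03 -8.0000e-04 -1.2385e+00] j [ 1.09  0.49 -0.47  1.77  0.26  0.96 -0.73] F [-0.4  0.4 -2.2]
```

```bash
python3 steer.py '[[0.005,0.01,0,0,0,0,-0.05],[0.005,0.02,-0.002,0,0,0,-0.13],[0.005,0.04,-0.004,0,0,0,-0.23],[0.005,0.06,-0.006,0,0,0,-0.33],[0.005,0.08,-0.008,0,0,0,-0.43],[0.005,0.1,-0.01,0,0,0,-0.54],[0.005,0.12,-0.012,0,0,0,-0.65],[0.005,0.14,-0.014,0,0,0,-0.76],[0.005,0.16,-0.016,0,0,0,-0.87],[0.005,0.18,-0.018,0,0,0,-0.98],[0.005,0.193,-0.018,0,0,0,-1.08],[0.005,0.193,-0.018,0,0,0,-1.15]]'
python3 steer.py '[[0.005,0,0,0,0,0,-0.04],[0.005,0,0,0,0,0,-0.0885],[0.005,0,0,0,0,0,-0.0885],[0.005,0,0,0,0,0,-0.0885],[0.005,0,0,0,0,0,-0.0885],[0.005,0,0,0,0,0,-0.0885],[0.005,0,0,0,0,0,-0.0885]]'; python3 n.py 0.5995 -0.33 0.0312 0.15
```

```text
time: 44.08
tool_pos: [0.6028, -0.3272, 0.1253]
eef_rot: [0.734, 0.68, 0.001, -0.002]
contact_force: [-0.2, -0.4, -1.7]
grip_width: 0.0164
gripper_force: 78.6
time: 44.67
tool_pos: [0.6005, -0.3313, 0.1274]
eef_rot: [0.706, 0.708, -0.0, -0.0]
contact_force: [-0.0, -0.4, -1.8]
grip_width: 0.016
gripper_force: 78.6
44.6667 tcp [ 0.6005 -0.3313  0.1274] shift [ 0.0013 -0.001   0.0962] rot [-0.0003 -0.0001 -0.0007] j [ 0.94  0.71 -0.73  1.5   0.51  1.12  0.11] F [-0.  -0.4 -1.8]
```

```bash
python3 steer.py '[[0.005,0.001,-0.001,0.02,0,0,0],[0.005,0.001,-0.001,0.04,0,0,0],[0.005,0.001,-0.001,0.06,0,0,0],[0.005,0.001,-0.001,0.08,0,0,0],[0.005,0.001,-0.001,0.096,0,0,0],[0.005,0.001,-0.001,0.096,0,0,0],[0.005,0.001,-0.001,0.096,0,0,0],[0.005,0.001,-0.001,0.096,0,0,0],[0.005,0.001,-0.001,0.096,0,0,0],[0.005,0.001,-0.001,0.096,0,0,0]]'
python3 - <<'E'
from h import *
import pickle
c=snap("wrist","w11.png"); d=snap("side","s11.png"); s=manip.state(); pickle.dump((c,d,s),open("p11.pkl","wb")); print(s["tool_pos"],R.from_quat(s["eef_rot"]).as_matrix().round(4))
for P in ([.6,-.05,.055],[.6,.0263,.055],[.57,.0263,.08],[.63,.0263,.08]): print(P,proj(c,"wrist",P).round(1),proj(d,"side",P).round(1))
a=c["image"][40:260,230:400]; b=d["image"][150:250,330:470]
a=cv2.resize(a,(425,550),interpolation=cv2.INTER_CUBIC); b=cv2.resize(b,None,fx=2.6,fy=2.6,interpolation=cv2.INTER_CUBIC); o=np.zeros((550,800,3),np.uint8); o[:,:425]=a; o[:b.shape[0],430:430+b.shape[1]]=b[:,:370]
cv2.imwrite("pics/i11.png",o[:,:,::-1])
E
```

```text
time: 45.5
tool_pos: [0.6008, -0.3309, 0.0333]
eef_rot: [0.706, 0.708, 0.0, 0.001]
contact_force: [-0.1, 0.3, -2.9]
grip_width: 0.016
gripper_force: 78.6
[ 0.6002916  -0.33074754  0.03277814] [[-0.0024  1.      0.0015]
 [ 1.      0.0024 -0.001 ]
 [-0.001   0.0015 -1.    ]]
[0.6, -0.05, 0.055] [[ 315.6 -184.1]] [[349.4 218.6]]
[0.6, 0.0263, 0.055] [[ 316.  -228.5]] [[344.  202.2]]
[0.57, 0.0263, 0.08] [[ 272.3 -248.7]] [[333.7 195.6]]
[0.63, 0.0263, 0.08] [[ 359.7 -248.5]] [[354.9 194. ]]
```

View pics/i11.png

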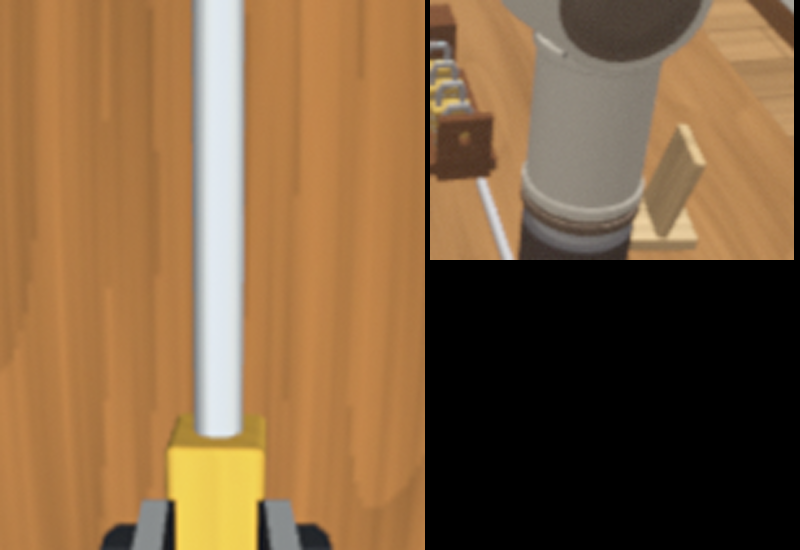

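The eye is at about side pixel (342.7, 202.7) and the tube's tip at about (350, 219). I'll refine both to subpixel.

```bash
python3 - <<'E'
from h import *
import pickle
c,d,s=pickle.load(open("p11.pkl","rb")); im=d["image"].astype(int); g=im.sum(2)
for v in range(188,222): print(v,' '.join(f"{x:3d}" for x in g[v,326:362]))
E
```

```text
188 270 302 335 331 364 387 364 343 381 429 453 478 497 499 479 428 369 417 418 343 315 367 409 407 397 400 401 409 423 420 422 408 398 405 402 411
189 271 300 324 337 444 470 398 349 420 492 510 536 544 544 541 509 464 502 492 378 303 346 393 406 399 402 401 405 418 422 421 418 406 396 402 403
190 289 330 341 337 448 483 426 380 450 510 518 522 530 510 502 481 459 464 451 370 303 318 379 407 401 400 397 406 409 424 421 418 410 401 401 404
191 283 302 313 329 420 484 495 496 501 499 463 430 419 411 405 384 370 372 366 355 330 309 362 403 405 396 397 400 408 422 425 424 413 403 400 403
192 287 290 292 308 366 448 480 477 465 439 399 352 338 329 323 320 309 314 319 344 340 325 343 380 402 397 386 390 404 421 422 423 418 401 401 404
193 278 281 290 295 333 361 377 367 383 383 353 322 306 308 299 301 297 301 304 318 315 303 303 317 329 325 318 340 378 410 425 422 417 411 399 403
194 273 282 282 297 342 346 297 295 318 320 311 296 291 292 290 286 284 280 282 293 285 279 284 285 284 280 287 294 355 399 420 416 421 409 399 402
195 278 286 270 286 339 343 296 280 285 273 283 288 281 282 277 
[... 3231 characters left out ...]
 176 183 187 183 188 183 179 188 188 189 200 201 192 214 236 230 227 254 346 405 409 412 407 403 412 414 411
218 387 384 379 370 374 376 304 208 196 197 197 204 208 210 212 226 237 238 268 283 281 297 386 455 443 406 388 401 409 405 404 405 414 409 416 418
219 385 381 385 386 395 398 350 289 287 283 302 329 329 353 370 366 364 370 372 377 377 398 496 584 604 540 447 417 414 413 406 407 412 412 416 412
220 390 386 390 387 391 401 393 382 381 387 386 397 399 409 411 407 401 404 404 407 402 414 501 598 635 581 464 425 416 410 412 408 409 411 410 414
221 387 386 389 393 396 402 405 404 409 410 408 411 416 412 417 412 405 409 403 408 403 407 462 570 628 598 496 433 418 413 408 409 412 416 417 412
```

```bash
cat > tip.py <<'E'
from h import *
def sidefit(d,r0=220,r1=240,c0=340):
    g=d["image"].astype(float).sum(2); rows=np.arange(r0,r1); us=[]; u0=c0
    for v in rows:
        a=np.arange(int(u0)-5,int(u0)+7); w=np.clip(g[v,a]-445,0,None); u0=(a*w).sum()/w.sum(); us.append(u0)
    return rows,np.array(us)
def wristfit(c,rows=range(45,205,5)):
    g=c["image"].astype(float); out=[]
    for v in rows:
        row=g[v,295:340]; sat=row.max(1)-row.min(1); m=np.where(sat<45)[0]; 
        if len(m): out.append((v,m[0]+295,m[-1]+295))
    return np.array(out)
E
python3 - <<'E'
from tip import *
import pickle
c,d,s=pickle.load(open("p11.pkl","rb"))
rows,us=sidefit(d,219,240,350); print(us.round(2)); k=np.polyfit(rows,us,1); print("slope",k)
M=R.from_quat(s["eef_rot"]).as_matrix(); T=s["tool_pos"]
for x in (.282,.25,.2): print(x,(T+M@[x,0,-.0238]).round(4),proj(d,"side",T+M@[x,0,-.0238]).round(2))
print("extrap at 202.8",np.polyval(k,202.8), "pred same line", [proj(d,"side",T+M@[.282+.075,0,-.0238]).round(2)])
w=wristfit(c); mid=(w[:,1]+w[:,2])/2; print(w[::4].tolist())
z=T[2]+.0238
P=plane(c,"wrist",np.c_[mid,w[:,0]],z); print(np.polyfit(P[:,1],P[:,0],1), P[0],P[-1],"tool line x at those",T[0]-.0024*(P[0,1]-T[1]))
E
```

```text
[349.68 349.84 350.18 350.56 350.86 351.18 351.6  351.9  352.26 352.63
 352.97 353.43 353.62 353.94 354.39 354.7  354.99 355.41 355.7  356.
 356.43]
slope [  0.34321163 274.36981708]
0.282 [ 0.5996 -0.0487  0.0563] [[349.19 217.88]]
0.25 [ 0.5997 -0.0807  0.0563] [[351.71 225.35]]
0.2 [ 0.5998 -0.1307  0.0564] [[355.92 237.85]]
extrap at 202.8 343.97313605005877 pred same line [array([[343.78, 201.83]])]
[[45, 307, 327], [65, 307, 327], [85, 307, 327], [105, 307, 327], [125, 307, 327], [145, 307, 327], [165, 307, 326], [185, 307, 326]]
[-0.00086679  0.60108119] [ 0.60124388 -0.22565647  0.05657814] [ 0.60150124 -0.30335998  0.05657814] tool line x at those 0.6000393856148628
```

Best estimate of the eye in tool terms is x ≈ 0.5984, z ≈ 0.0547. Approach to 5 mm short of it.

```bash
python3 steer.py '[[0.005,0.01,-0.001,0.001,0,0,0],[0.005,0.025,-0.001,0.001,0,0,0],[0.005,0.04,-0.001,0.001,0,0,0],[0.005,0.055,-0.001,0.001,0,0,0],[0.005,0.065,-0.001,0.001,0,0,0],[0.005,0.069,-0.001,0.001,0,0,0],[0.005,0.069,-0.001,0.001,0,0,0],[0.005,0.069,-0.001,0.001,0,0,0],[0.005,0.069,-0.001,0.001,0,0,0],[0.005,0.069,-0.001,0.001,0,0,0],[0.005,0.069,-0.001,0.001,0,0,0]]'
cat > tp.py <<'E'
from h import *
s=manip.state(); M=R.from_quat(s["eef_rot"]).as_matrix(); print(s["time"],"tcp",s["tool_pos"].round(4),"tip",(s["tool_pos"]+M@[.282,0,-.0238]).round(4),"F",s["contact_force"].round(1),"T",s["wrist_torque"].round(2), "err rot",R.from_matrix(M.T@np.array([[0,1,0],[1,0,0],[0,0,-1.]])).as_rotvec().round(4))
E
python3 tp.py
python3 - <<'E'
from tip import *
d=snap("side"); g=d["image"].astype(int).sum(2)
for v in range(197,216): print(v,' '.join(f"{x:3d}" for x in g[v,330:358]))
E
```

```text
time: 46.52
tool_pos: [0.5983, -0.2626, 0.0305]
eef_rot: [0.707, 0.707, -0.0, 0.0]
contact_force: [0.1, -0.7, -1.7]
grip_width: 0.0159
gripper_force: 78.6
46.5167 tcp [ 0.5983 -0.2626  0.0305] tip [0.598  0.0195 0.0542] F [ 0.1 -0.7 -1.7] T [-0.02  0.01  0.  ] err rot [-0.      0.0004  0.001 ]
197 304 307 280 235 208 202 206 209 197 194 188 189 191 180 174 177 176 182 171 178 179 179 176 205 322 408 472 495
198 327 333 287 230 184 189 186 181 178 176 183 182 174 179 170 182 181 175 181 178 173 176 179 199 321 401 462 504
199 321 320 271 204 184 178 183 184 182 181 188 180 187 185 189 187 182 182 177 185 179 177 178 201 334 392 426 472
200 302 324 295 202 189 188 184 180 180 181 185 181 200 206 219 187 180 176 186 173 170 172 183 224 342 382 384 432
201 290 302 262 189 184 185 178 179 187 179 182 214 246 275 248 199 181 171 179 179 174 170 181 225 341 380 381 408
202 286 287 247 190 183 177 175 178 180 171 189 244 281 286 264 206 186 176 186 181 175 183 183 226 319 340 352 386
203 280 284 246 188 175 179 180 182 180 175 188 242 285 293 267 218 186 179 179 181 183 171 184 218 311 315 2
[... 698 characters left out ...]
 242
210 283 259 216 181 175 180 175 182 183 183 178 179 201 344 510 612 619 497 263 180 173 169 184 220 271 270 269 258
211 283 261 219 184 184 182 179 182 178 185 183 178 187 281 463 591 631 545 313 183 180 175 166 191 213 215 237 264
212 272 246 211 179 178 173 174 174 181 176 179 179 176 236 409 556 623 567 370 211 180 180 175 171 187 189 228 257
213 218 210 185 173 168 174 175 176 173 175 182 171 166 198 362 522 610 614 494 258 177 169 167 180 178 178 210 253
214 175 178 181 183 165 173 169 170 179 166 167 172 164 179 292 470 590 628 544 316 182 163 171 188 194 186 194 236
215 180 183 178 183 175 178 176 180 165 176 181 185 173 178 240 414 558 623 569 382 205 181 194 258 297 259 183 205
```

In the side view the tube's line now runs through the eye's centre. Probe gently inward.

```bash
python3 steer.py '[[0.005,0.003,0,0,0,0,0],[0.005,0.006,0,0,0,0,0],[0.005,0.008,0,0,0,0,0],[0.005,0.01,0,0,0,0,0],[0.005,0.012,0,0,0,0,0],[0.005,0.012,0,0,0,0,0],[0.005,0.012,0,0,0,0,0]]'; python3 tp.py
```

```text
time: 47.15
tool_pos: [0.5985, -0.2491, 0.0307]
eef_rot: [0.706, 0.708, 0.0, 0.0]
contact_force: [-0.7, 0.4, -2.2]
grip_width: 0.016
gripper_force: 78.6
47.15 tcp [ 0.5985 -0.2491  0.0307] tip [0.5977 0.0329 0.0545] F [-0.7  0.4 -2.2] T [-0.04 -0.01 -0.02] err rot [0.0001 0.     0.0029]
```

No contact; the tip is inside the eye. Continue in small moves, watching the force.

```bash
python3 steer.py '[[0.005,0.003,0,0,0,0,0],[0.005,0.006,0,0,0,0,0],[0.005,0.009,0,0,0,0,0],[0.005,0.012,0,0,0,0,0],[0.005,0.015,0,0,0,0,0],[0.005,0.018,0,0,0,0,0],[0.005,0.018,0,0,0,0,0]]'; python3 tp.py; python3 - <<'E'
from tip import *
d=snap("side"); g=d["image"].astype(int).sum(2)
for v in range(198,212): print(v,' '.join(f"{x:3d}" for x in g[v,330:358]))
E
```

```text
time: 47.73
tool_pos: [0.5985, -0.2301, 0.0307]
eef_rot: [0.706, 0.708, 0.0, -0.0]
contact_force: [-0.2, -0.1, -2.8]
grip_width: 0.0159
gripper_force: 78.6
47.7333 tcp [ 0.5985 -0.2301  0.0307] tip [0.5974 0.0519 0.0547] F [-0.2 -0.1 -2.8] T [ 0.04 -0.05  0.02] err rot [ 0.0001 -0.0006  0.0037]
198 325 335 286 233 189 169 177 179 192 187 183 181 183 178 178 176 184 178 180 182 179 173 196 203 214 232 270 280
199 319 320 271 205 184 179 177 180 177 178 176 176 179 191 192 176 185 181 188 168 174 180 204 217 217 210 238 249
200 294 322 283 195 178 184 182 177 184 181 180 206 274 309 271 194 178 177 172 179 181 178 217 237 230 216 227 222
201 286 303 260 185 179 181 182 183 176 174 199 337 513 577 481 261 188 176 173 184 179 179 215 254 256 252 234 214
202 280 279 247 192 175 177 173 171 180 187 227 428 577 629 541 298 182 182 183 174 175 176 205 240 258 268 289 276
203 282 284 253 195 179 172 179 172 181 180 224 406 563 622 565 380 201 171 175 175 176 168 185 221 244 271 306 325
204 280 286 251 186 181 182 181 172 178 184 216 366 529 617 619 496 257 177 177 172 176 172 187 207 248 265 296 335
205 278 276 235 186 179 172 170 178 177 181 195 299 475 598 630 535 283 178 172 174 179 170 182 176 220 256 273 298
206 279 270 244 191 173 181 183 186 177 183 187 235 420 565 621 565 369 211 181 185 170 165 166 161 188 235 259 273
207 274 282 231 195 185 183 180 177 182 190 188 210 368 527 616 615 495 265 182 187 179 174 163 170 175 205 230 251
208 276 267 232 180 188 171 179 175 178 174 178 199 307 478 598 631 543 308 186 170 184 173 172 171 160 171 192 227
209 279 262 224 181 176 169 175 185 183 182 170 179 238 418 562 621 562 372 207 175 176 170 162 162 167 158 160 187
210 276 261 219 186 192 182 174 180 175 193 184 176 214 367 524 613 614 491 252 180 176 167 157 167 168 169 157 164
211 275 266 217 173 180 172 184 177 171 177 166 177 188 295 473 593 631 545 313 184 163 160 163 156 153 161 164 168
```

The tube is through the eye, about 1 mm to the left in the hole. I'll nudge it and advance through the shackles to just short of the bore.

```bash
python3 steer.py '[[0.005,0,0.0007,0.0004,0,0,0.001],[0.005,0.01,0.0007,0.0004,0,0,0.001],[0.005,0.02,0.0007,0.0004,0,0,0.001],[0.005,0.03,0.0007,0.0004,0,0,0.001],[0.005,0.04,0.0007,0.0004,0,0,0.001],[0.005,0.05,0.0007,0.0004,0,0,0.001],[0.005,0.06,0.0007,0.0004,0,0,0.001],[0.005,0.07,0.0007,0.0004,0,0,0.001],[0.005,0.08,0.0007,0.0004,0,0,0.001],[0.005,0.085,0.0007,0.0004,0,0,0.001],[0.005,0.085,0.0007,0.0004,0,0,0.001]]'; python3 tp.py
```

```text
time: 48.7
tool_pos: [0.5991, -0.1439, 0.0304]
eef_rot: [0.706, 0.709, 0.0, -0.0]
contact_force: [0.1, -0.3, -2.7]
grip_width: 0.0161
gripper_force: 78.6
48.7 tcp [ 0.5991 -0.1439  0.0304] tip [0.5979 0.138  0.0545] F [ 0.1 -0.3 -2.7] T [ 0.03 -0.04  0.02] err rot [ 0.0003 -0.0009  0.0042]
```

```bash
python3 steer.py '[[0.005,0,0,0,0,0,0.0016],[0.005,0.01,0,0,0,0,0.0016],[0.005,0.02,0,0,0,0,0.0016],[0.005,0.03,0,0,0,0,0.0016],[0.005,0.04,0,0,0,0,0.0016],[0.005,0.05,0,0,0,0,0.0016],[0.005,0.06,0,0,0,0,0.0016],[0.005,0.07,0,0,0,0,0.0016],[0.005,0.08,0,0,0,0,0.0016],[0.005,0.088,0,0,0,0,0.0016],[0.005,0.088,0,0,0,0,0.0016],[0.005,0.088,0,0,0,0,0.0016]]'; python3 tp.py
```

```text
time: 49.7
tool_pos: [0.5988, -0.0577, 0.0303]
eef_rot: [0.707, 0.708, -0.0, 0.0]
contact_force: [-0.0, -0.3, -2.4]
grip_width: 0.0159
gripper_force: 78.6
49.7 tcp [ 0.5988 -0.0577  0.0303] tip [0.5984 0.2243 0.054 ] F [-0.  -0.3 -2.4] T [-0.1  -0.02 -0.04] err rot [0.     0.0001 0.0013]
```

```bash
python3 steer.py '[[0.005,0.003,0,0,0,0,0],[0.005,0.006,0,0,0,0,0],[0.005,0.009,0,0,0,0,0],[0.005,0.012,0,0,0,0,0],[0.005,0.015,0,0,0,0,0],[0.005,0.018,0,0,0,0,0],[0.005,0.02,0,0,0,0,0],[0.005,0.02,0,0,0,0,0]]'; python3 tp.py
```

```text
time: 50.37
tool_pos: [0.5987, -0.0375, 0.0303]
eef_rot: [0.707, 0.707, 0.0, -0.0]
contact_force: [-0.2, 0.4, -3.3]
grip_width: 0.0161
gripper_force: 78.6
50.3667 tcp [ 0.5987 -0.0375  0.0303] tip [0.5985 0.2445 0.0542] F [-0.2  0.4 -3.3] T [0.   0.04 0.02] err rot [ 0.0002 -0.0005  0.0008]
```

```bash
for i in 1; do python3 steer.py '[[0.005,0.001,0,0,0,0,0],[0.005,0.002,0,0,0,0,0],[0.005,0.003,0,0,0,0,0],[0.005,0.004,0,0,0,0,0],[0.005,0.005,0,0,0,0,0],[0.005,0.006,0,0,0,0,0]]' | grep -E "tool_pos|force"; python3 steer.py '[[0.005,0.001,0,0,0,0,0],[0.005,0.002,0,0,0,0,0],[0.005,0.003,0,0,0,0,0],[0.005,0.004,0,0,0,0,0]]' | grep -E "tool_pos|force"; done; python3 tp.py
```

```text
tool_pos: [0.5987, -0.0323, 0.0302]
contact_force: [-0.6, 0.0, -3.1]
gripper_force: 78.6
tool_pos: [0.5987, -0.0283, 0.0302]
contact_force: [0.6, 0.7, -2.6]
gripper_force: 78.6
51.2 tcp [ 0.5987 -0.0283  0.0302] tip [0.5987 0.2537 0.054 ] F [ 0.6  0.7 -2.6] T [0.04 0.04 0.04] err rot [-0.     -0.     -0.0001]
```

```bash
python3 steer.py '[[0.005,0.001,0,0,0,0,0],[0.005,0.002,0,0,0,0,0],[0.005,0.003,0,0,0,0,0],[0.005,0.004,0,0,0,0,0]]' | grep -E "tool_pos|contact"; python3 steer.py '[[0.005,0.001,0,0,0,0,0],[0.005,0.002,0,0,0,0,0],[0.005,0.003,0,0,0,0,0]]' | grep -E "tool_pos|contact";  python3 tp.py
```

```text
tool_pos: [0.5986, -0.0269, 0.0301]
contact_force: [-0.3, -5.6, -2.2]
tool_pos: [0.5986, -0.0245, 0.03]
contact_force: [-0.6, -6.0, -2.3]
51.7833 tcp [ 0.5986 -0.0245  0.03  ] tip [0.5992 0.2576 0.0529] F [-0.6 -6.  -2.3] T [-1.42  0.02  0.03] err rot [-0.0007  0.0035 -0.0022]
```

```bash
python3 steer.py '[[0.005,0.001,0,0,0,0,0],[0.005,0.002,0,0,0,0,0],[0.005,0.003,0,0,0,0,0]]' | grep -E "tool_pos|contact";  python3 tp.py
```

```text
tool_pos: [0.5986, -0.0215, 0.03]
contact_force: [0.4, -6.4, -1.8]
52.0333 tcp [ 0.5986 -0.0215  0.03  ] tip [0.5992 0.2606 0.0529] F [ 0.4 -6.4 -1.8] T [-1.33 -0.02  0.09] err rot [-0.0007  0.0035 -0.0021]
```

Catch met at TCP y ≈ -0.027 and yielding at 6 N. Push on until the hard stop raises the force.

```bash
python3 steer.py '[[0.005,0.0005,0,0,0,0,0],[0.005,0.001,0,0,0,0,0],[0.005,0.0015,0,0,0,0,0],[0.005,0.0015,0,0,0,0,0]]' | grep -E "tool_pos|contact";  python3 tp.py
```

```text
tool_pos: [0.5986, -0.021, 0.03]
contact_force: [-0.4, -8.0, -1.8]
52.3667 tcp [ 0.5986 -0.021   0.03  ] tip [0.5993 0.2612 0.0525] F [-0.4 -8.  -1.8] T [-1.64  0.04  0.06] err rot [-0.0009  0.0046 -0.0026]
```

Force is rising above 6 N with little travel. Add a bit more to confirm the stop.

```bash
python3 steer.py '[[0.005,0.001,0,0,0,0,0],[0.005,0.002,0,0,0,0,0],[0.005,0.002,0,0,0,0,0],[0.005,0.002,0,0,0,0,0]]' | grep -E "tool_pos|contact";  python3 tp.py; python3 steer.py '[[0.005,0.001,0,0,0,0,0],[0.005,0.002,0,0,0,0,0],[0.005,0.002,0,0,0,0,0],[0.005,0.002,0,0,0,0,0]]' | grep -E "tool_pos|contact";  python3 tp.py
```

```text
tool_pos: [0.5985, -0.0209, 0.0299]
contact_force: [0.3, -11.7, -2.2]
52.7 tcp [ 0.5985 -0.0209  0.0299] tip [0.5996 0.2612 0.0518] F [  0.3 -11.7  -2.2] T [-2.37  0.1   0.09] err rot [-0.0013  0.0067 -0.0038]
tool_pos: [0.5984, -0.0209, 0.0298]
contact_force: [-0.7, -13.1, -1.4]
53.0333 tcp [ 0.5984 -0.0209  0.0298] tip [0.5998 0.2613 0.051 ] F [ -0.7 -13.1  -1.4] T [-3.04  0.12  0.11] err rot [-0.0017  0.0089 -0.005 ]
```

```bash
python3 steer.py '[[0.005,0.001,0,0,0,0,0],[0.005,0.002,0,0,0,0,0],[0.005,0.003,0,0,0,0,0],[0.005,0.003,0,0,0,0,0],[0.005,0.003,0,0,0,0,0]]' | grep -E "tool_pos|contact";  python3 tp.py; python3 steer.py '[[0.005,-0.002,0,0,0,0,0],[0.005,-0.004,0,0,0,0,0],[0.005,-0.006,0,0,0,0,0],[0.005,-0.006,0,0,0,0,0],[0.005,-0.006,0,0,0,0,0]]' | grep -E "tool_pos|contact";  python3 tp.py
```

```text
tool_pos: [0.5982, -0.0209, 0.0296]
contact_force: [-0.4, -18.2, -2.0]
53.45 tcp [ 0.5982 -0.0209  0.0296] tip [0.6002 0.2614 0.0499] F [ -0.4 -18.2  -2. ] T [-4.07  0.05  0.11] err rot [-0.0025  0.0122 -0.0069]
tool_pos: [0.5986, -0.021, 0.03]
contact_force: [-0.2, -8.8, -2.0]
53.8667 tcp [ 0.5986 -0.021   0.03  ] tip [0.5996 0.2612 0.0522] F [-0.2 -8.8 -2. ] T [-2.03  0.03  0.04] err rot [-0.0009  0.0054 -0.0036]
```

```bash
python3 steer.py '[[0.005,-0.002,0,0,0,0,0],[0.005,-0.004,0,0,0,0,0],[0.005,-0.0055,0,0,0,0,0],[0.005,-0.0055,0,0,0,0,0],[0.005,-0.0055,0,0,0,0,0]]' | grep -E "tool_pos|contact"; python3 steer.py '[[0.02,0,0,0,0,0,0],[0.024,0,0,0,0,0,0],[0.03,0,0,0,0,0,0],[0.05,0,0,0,0,0,0],[0.05,0,0,0,0,0,0],[0.05,0,0,0,0,0,0]]'; python3 tp.py
```

```text
tool_pos: [0.5988, -0.021, 0.0302]
contact_force: [-0.1, -1.1, -2.4]
time: 54.78
tool_pos: [0.5989, -0.021, 0.0304]
eef_rot: [0.707, 0.707, 0.0, 0.0]
contact_force: [-0.1, 0.3, 0.3]
grip_width: 0.0498
gripper_force: 0.0
54.7833 tcp [ 0.5989 -0.021   0.0304] tip [0.5988 0.261  0.0543] F [-0.1  0.3  0.3] T [-0.02  0.05 -0.03] err rot [ 0.0004 -0.0003  0.0003]
```

Released with no load. Lift straight up and check.

```bash
python3 steer.py '[[0.06,0,0,-0.02,0,0,0],[0.06,0,0,-0.05,0,0,0],[0.06,0,0,-0.09,0,0,0],[0.06,0,0,-0.13,0,0,0],[0.06,-0.02,0,-0.16,0,0,0],[0.06,-0.06,0,-0.16,0,0,0],[0.06,-0.1,0,-0.16,0,0,0],[0.06,-0.1,0,-0.16,0,0,0],[0.06,-0.1,0,-0.16,0,0,0],[0.06,-0.1,0,-0.16,0,0,0]]'; python3 - <<'E'
from h import *
c=snap("wrist","end.png"); m,cs=blobs(c["image"],(20,140,110),(32,255,255),100)
for k in cs:
    p=plane(c,"wrist",k[:,0],.067 if k[:,0,1].mean()>120 else .042)[:,:2]*1000
    if abs(p[:,0].mean()-600)>60: continue
    ctr,wh,a=cv2.minAreaRect(p.astype(np.float32)); print(k[:,0].mean(0).round(),np.round(ctr),np.round(wh,1),round(a,1))
E
```

```text
time: 55.62
tool_pos: [0.5985, -0.1214, 0.1901]
eef_rot: [0.707, 0.707, 0.0, -0.0]
contact_force: [-0.2, 0.8, -0.3]
grip_width: 0.0599
gripper_force: 0.0
[317.  88.] [599. -28.] [19.6 62.9] 0.1
[330.   5.] [614.  62.] [15.7 11.6] 1.1
[303.   5.] [585.  62.] [11.6 17.7] 88.8
```

```bash
python3 -c "
from station import manip
print(manip.hand_in())"
```

```text
the job is handed in; nothing more can be done
None
```

I put all four padlocks in the caddy and slid the crossbar through the eye and shackles into the bore. I then pushed the catch about 6 mm to its stop, released the bar, and handed the job in; no verdict was returned.

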